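Pack a student's clay tool kit into its fitted tray

ROBOT

A 7-joint arm with a two-finger parallel gripper is mounted at the origin on a cart in front of the work surface, level with it; the furniture and walls round the work are solid. World frame = base frame: x ahead of the robot, y to its left, z up, the work surface at z = 0. Lengths are in m, angles in rad, forces in N, time in s.
With the tool pointing down it reaches from about 0.425 to 1.025 m from the base axis. Payload 9.4 kg.
Tool frame: the origin (TCP) lies at the very end of the fingers, on their centre line; the grasp point (between the pads) lies 19 mm behind it; z points along the fingers, y is the line along which they close (so a half turn about z gives the same grasp; the last joint's range is limited). The gripper opens to 93 mm and grips with 3 to 60 N. Pads are 15 mm wide; open, the fingers measure 128 mm over their backs; the gripper's body (75 mm by 188 mm) begins 65 mm behind the grasp point.
Start: joints at [1.076, 0.599, -0.003, 1.599, 0.002, 0.943, -0.08], TCP at [0.294, -0.663, 0.219] pointing down, gripper open.
Joint ranges: [-2.57, 2.57], [-0.35, 1.97], [-1.29, 1.29], [0.11, 2.56], [-1.05, 4.19], [0.11, 1.86], [-2.63, 2.63]. Speed limits (rad/s): [2.22, 2.22, 3.01, 3.01, 3.14, 3.14, 3.14].

INTERFACE

Orientations are given as a rotation vector (axis times angle).
In Python, from plant import r, eyes gives the robot as it stands.
- The arm moves only by the tool drive_tool, never from a script. Its arguments are lists of equal length, an entry for each row: "gripper": the opening, from 0 (shut) to 1 (fully open); "slide": the shift along the tool's x, y, z in units of 50 mm (1.0 is 50 mm), a list of three; "rot": the turn, a rotation vector about the tool's x, y, z in rad, a list of three. A call has 1 to 20 rows; each row shifts and turns the commanded pose from where the row before left it, along the tool's axes as they then stand; what a row does not reach is not made up. A row lasts 1/10 s, in which the tool goes at most 50 mm and 8.59 degrees, less where a joint would pass 70% of its speed; a pose out of reach is approached as far as the arm can. A call is refused whole if a number of a shift passes 1 or a number of a turn 0.15, either way. A call with a gripper value outside its range is refused whole. The fingers move at their own pace and stop on an object; "newtons" is the grip in N (left out, the last holds). Time passes only in rows, so rows that do not move let the fingers close. It gives the time, the measured TCP pose, the force, the opening and the grip force at its end, in the units of the state.
- r.get_obs(): the state, without advancing time (a new reading comes with each control period).
- eyes.get_image(name): name is "scene" or "top"; returns (picture, depth): 400x640x3 uint8, red, green, blue; 400x640 float32, m along the optical axis (not along the pixel's ray), 0 where there is no reading.
- eyes.camera_params(name): a dict with "fovy" (degrees; the focal length in pixels is half the picture's height over the tangent of half this angle, whatever the lens; pixels are square), "cx", "cy" (the principal point, pixels), "rvec" (rotation vector, rad) and "tvec" (3), from world to camera coordinates, as OpenCV has them. Camera axes: x right, y down, z forward; pixel columns grow to the right and rows downward; lengths in m; the calibration is good to about 2 mm. A picture is of the moment at which its call begins. camera_params takes no time and is no camera call.
- r.finish_job(): hands the job in; it is judged then, once.
The state is a dict: "clock": time; "joints": joint angles; "qd": joint speeds; "tau": joint torques, N m; "ee_pos": TCP position; "tcp_rot": TCP orientation; "ft_force": force on the tool from outside, world axes, zero at the start; "wrist_torque": the same for the moment, N m; "width": opening from 0.0 (shut) to 1.0 (fully open); "grasp_force": force on a finger pad.
Only numpy, scipy, OpenCV 4.12 (cv2) and the standard library are available. Lean on these libraries where they do the work, as an engineer would, in place of code of your own. Each camera call takes 0.05 s, during which the arm holds its last target. There are 200 camera calls.

TASK

Pack the tool kit into the fitted tray for the next student: stand the cup of red glaze in the round well and the dark brown stamp in the square socket, and lay the stub tool with the red cap in the narrow trough. Lay the wooden rib flat in the wide trough first, then the red rubber rib flat on top of it. Keep the cup upright all the while; the blue-green cup and the pale stamp do not belong to this kit.

Things in the scene. Friction and masses are not known exactly. Their poses are not given: they have to be found in the camera images.
- wood_rib: Pale-brown wooden rib, a flat kidney-shaped scraper 48 (x) x 96 (y) x 8 mm, lying on the bare table near its front edge; pick it up across its width, at the middle, fingertips close to the table. Origin: middle of its underside; y along its length, z up. (A like brown and red rib far back on the green board, out of reach, are not meant.)
- rubber_rib: Red rubber rib, flat and kidney-shaped, 43 (x) x 86 (y) x 8 mm, stiff, lying flat on the bare table near its front edge; pick it up across its 43 mm width, at the middle. Origin: middle of its underside; y along its length, z up.
- stub_axis (a point): Stub tool: a short dark grey round handle with a red cap at one end, 19 mm thick, 88 mm long, lying on the table near its front edge; it may roll if pushed. This point is the middle of its centre line, 9.5 mm above what it lies on; y runs along its length (x and z roll with it).
- dark_stamp: Dark brown wooden hand stamp, an upright square block 26 x 26 x 52 mm with a dark round mark on top. Origin: centre of its underside; x and y square to its sides, z up. (A pale wooden stamp of the same size, standing nearest the robot at the very edge of the table, is not part of this kit.)
- red_cup: White cup holding red glaze (a red disc seen from above), 44 mm across the foot, 59 mm at the rim, 58 mm high, walls sloping outward; about 52 mm across at mid height, where a light grip holds it. Origin: centre of its underside; z up. (A like cup with blue-green glaze near the jar is not part of this kit.)
- kit_tray: Shallow wooden tray 210 (x) x 258 (y) mm, fixed, turned 0.15 to 0.4 rad clockwise, its floor 15 mm and rim 31 mm above the table. Four dark grey foam inserts with blue pocket floors sit in it at x = +-49.5, y = +-61.5 mm, axes parallel to its own. Origin: centre of its underside; z up. (Right of it, towards the robot, a brown pail about 0.3 m tall stands in the arm's way.)
- rib_insert: Foam insert in one bay of the kit tray (which bay varies), 96 (x) x 120 (y) x 16 mm, fixed. Origin: centre of its underside, about 15 mm above the table; z up. Wide trough 60 (x) x 108 mm (y), floor 4 mm above the origin, walls 12 mm high, white kidney shape on the floor; 44 mm wide finger notches, floor-deep, through the middle of both long sides. For both ribs, one on the other.
- stub_insert: Foam insert in one bay of the kit tray (which bay varies), 96 (x) x 120 (y) x 16 mm, fixed. Origin: centre of its underside, about 15 mm above the table; z up. Narrow trough 31 (x) x 102 mm (y), floor 8 mm above the origin, walls 8 mm high, white bar on the floor; 44 mm wide finger notches, floor-deep, through the middle of both long sides. For the stub tool.
- stamp_insert: Foam insert in one bay of the kit tray (which bay varies), 96 (x) x 120 (y) x 16 mm, fixed. Origin: centre of its underside, about 15 mm above the table; z up. Square socket 38 x 38 mm in its middle, sides along x and y, floor 4 mm above the origin, 12 mm deep, white square on the floor. For the dark stamp.
- cup_insert: Foam insert in one bay of the kit tray (which bay varies), 96 (x) x 120 (y) x 16 mm, fixed. Origin: centre of its underside, about 15 mm above the table; z up. Round well of 60 mm diameter in its middle, floor 4 mm above the origin, 12 mm deep, white ring on the floor. For the cup of red glaze.
Things that resemble listed ones, but are neither listed nor needed, are in the scene too. What is shaped like the red_cup but purple is not meant.

How it is judged:
At the end, for the whole second after the job is handed in: Released and still: cup and dark stamp upright on the floor of well and socket, stub tool lengthwise in the narrow trough, wooden rib flat on the wide trough's floor (each within 12 mm of the middle), red rib flat on it (within 15 mm); ribs and tool lengthwise to about 15 degrees (red rib 20) (horizontal distance between wood_rib and rib_insert below 0.012 m and z of wood_rib in the frame of rib_insert between 0.001 and 0.008 m and horizontal distance between rubber_rib and rib_insert below 0.015 m and z of rubber_rib in the frame of rib_insert between 0.009 and 0.017 m and horizontal distance between stub_axis and stub_insert below 0.012 m and z of stub_axis in the frame of stub_insert between 0.014 and 0.022 m and horizontal distance between dark_stamp and stamp_insert below 0.012 m and z of dark_stamp in the frame of stamp_insert between 0.001 and 0.009 m and horizontal distance between red_cup and cup_insert below 0.012 m and z of red_cup in the frame of cup_insert between 0.001 and 0.009 m and angle between the y axis of wood_rib and the y axis of rib_insert, either way round below 0.25 rad and angle between the y axis of rubber_rib and the y axis of rib_insert, either way round below 0.35 rad and angle between the y axis of stub_axis and the y axis of stub_insert, either way round below 0.25 rad and angle between each of wood_rib, rubber_rib, dark_stamp, red_cup's own z axis and vertical below 0.15 rad and linear speed of each of wood_rib, rubber_rib, dark_stamp, red_cup below 0.02 m/s); the robot touches nothing.
It fails at once if the cup of glaze is tipped by more than about 40 degrees (angle between red_cup's own z axis and vertical above 0.7 rad).
It also fails if it takes over 128 s, if anything falls off the work surface, if the arm or the gripper's body presses on something with over 40 N, if the wrist force passes 120 N, or if a joint passes its speed limit or range.

## Working session

There is one attempt and no reset: what is moved stays moved. The work goes in short steps, Python scripts to look and compute and a tool call to move; the robot and the scene stay as the last step left them, time stands still between calls to the robot, and variables do not carry over. Pictures are saved under pics/ and viewed, at most 14 in all, crops included, and the job is handed in when it is done.

Besides the shell and the picture viewer there is one more tool, called as name(argument=value, ...) on one line, values as JSON. drive_tool: Moves the arm, as the interface text tells. Its arguments: {"type":"object","properties":{"gripper":{"type":"array","items":{"type":"number"}},"slide":{"type":"array","items":{"type":"array","items":{"type":"number"}}},"rot":{"type":"array","items":{"type":"array","items":{"type":"number"}}},"newtons":{"type":"number"}},"required":["gripper","slide","rot"]}

```bash
mkdir -p pics; ls; cat > h.py <<'E'
import numpy as np, cv2
from plant import r, eyes
def snap(n,tag):
    im,d=eyes.get_image(n); cv2.imwrite(f'pics/{tag}.png',im[:,:,::-1]); np.savez(f'pics/{tag}.npz',im=im,d=d); return im,d
def cam(n):
    p=eyes.camera_params(n); f=200/np.tan(np.radians(p['fovy'])/2)
    R=cv2.Rodrigues(np.array(p['rvec'],float))[0]; return p,f,R,np.array(p['tvec'],float).ravel()
def ray(n,u,v,z):  # pixel -> world at height z
    p,f,R,t=cam(n); d=R.T@np.array([(u-p['cx'])/f,(v-p['cy'])/f,1]); c=-R.T@t
    return c+d*(z-c[2])/d[2]
def px(n,P):
    p,f,R,t=cam(n); q=R@np.array(P,float)+t; return f*q[0]/q[2]+p['cx'],f*q[1]/q[2]+p['cy']
def cloud(n,d):
    p,f,R,t=cam(n); v,u=np.mgrid[:400,:640]
    c=np.stack([(u-p['cx'])/f*d,(v-p['cy'])/f*d,d],-1); return (c-t)@R
E
python3 - <<'E'
from h import *
for n in('scene','top'):
    snap(n,n+'0'); print(eyes.camera_params(n))
o=r.get_obs(); print(o)
E
```

```text
pics
{'fovy': 46.088311345943886, 'cx': 321.9922381266989, 'cy': 194.09201288239623, 'rvec': array([ 1.16972641, -2.33717126,  0.97307437]), 'tvec': array([0.36623609, 0.2987959 , 1.01057812])}
{'fovy': 48.01395989913298, 'cx': 319.21408388499174, 'cy': 194.39865376288876, 'rvec': array([ 2.16494182, -2.20229778,  0.08943757]), 'tvec': array([0.07741713, 0.51107618, 1.113739  ])}
{'clock': 0.1, 'joints': array([ 1.07626578,  0.60004729, -0.00255928,  1.6000049 ,  0.00179056,
        0.94289898, -0.07980271]), 'qd': array([ 0.00146111, -0.00255039,  0.00139791, -0.001806  ,  0.00093118,
        0.00107229, -0.00181072]), 'tau': array([ 5.41806570e-03, -7.66561460e+01,  1.50220703e+00, -2.52943611e+01,
       -5.22619346e-02,  1.35646094e-02,  2.20594904e-05]), 'ee_pos': array([ 0.29402262, -0.66225228,  0.21786059]), 'tcp_rot': array([-3.07199150e+00, -6.51390530e-01,  6.10032703e-04]), 'ft_force': array([-0.63610401, -0.08496853, -0.16253934]), 'wrist_torque': array([-0.01262159,  0.03757115, -0.02265073]), 'grasp_force': 0.0, 'width': 1.0024192005083021}
```

View pics/top0.png

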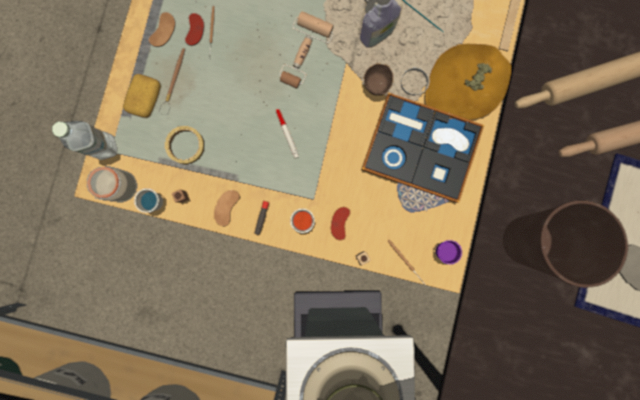

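View pics/scene0.png

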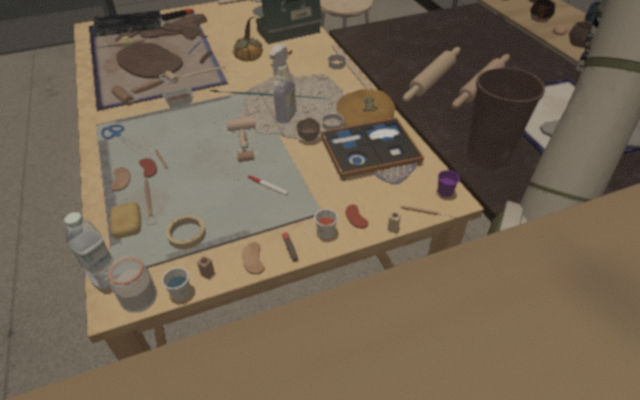

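The top view shows, in pixels: dark stamp (180,196), wooden rib (228,208), stub (262,218), red cup (302,221), rubber rib (340,223), pale stamp (362,258), tray (423,148), and the pail at about (585,245). In the tray, the stub trough is far left, the rib trough far right, the cup well near left and the stamp socket near right.

```bash
python3 - <<'E'
from h import *
im=cv2.imread('pics/top0.png')
a=cv2.resize(im[180:270,165:365],None,fx=4,fy=4,interpolation=cv2.INTER_CUBIC)
b=cv2.resize(im[90:210,355:490],None,fx=4,fy=4,interpolation=cv2.INTER_CUBIC)
cv2.imwrite('pics/a.png',a);cv2.imwrite('pics/b.png',b)
for n,u,v,z in[('stamp',180,196,.05),('wood',228,208,.008),('stub',262,218,.01),('cup',302,221,.05),('rub',340,223,.008),('pale',362,258,.05),('tray',423,148,.03),('pail',585,245,.3)]: print(n,ray('top',u,v,z).round(3))
d=np.load('pics/top0.npz')['d']; P=cloud('top',d)
for n,u,v in[('stamp',180,196),('wood',228,208),('cup',302,221),('rub',340,223),('table',262,190),('pail',548,240),('traylb',425,150)]: print(n,P[v,u].round(3))
E
```

```text
stamp [0.512 0.41  0.05 ]
wood [0.482 0.301 0.008]
stub [0.456 0.215 0.01 ]
cup [0.445 0.112 0.05 ]
rub [0.44  0.017 0.008]
pale [ 0.353 -0.032  0.05 ]
tray [ 0.625 -0.195  0.03 ]
pail [ 0.386 -0.429  0.3  ]
stamp [0.512 0.41  0.051]
wood [0.483 0.301 0.007]
cup [0.446 0.113 0.03 ]
rub [0.44  0.017 0.01 ]
table [ 0.528  0.216 -0.002]
pail [ 0.388 -0.504  0.019]
traylb [ 0.619 -0.2    0.03 ]
```

View pics/a.png

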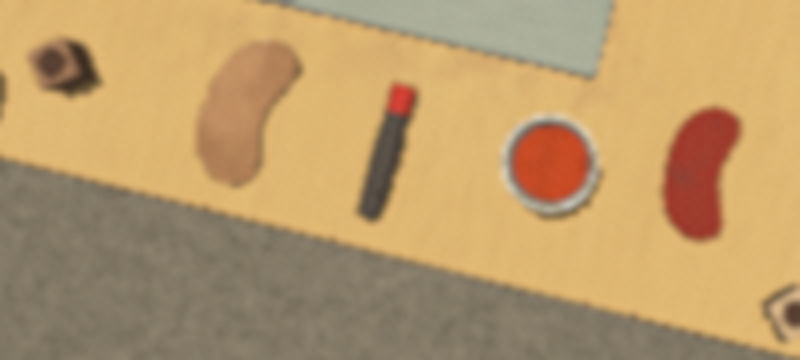

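View pics/b.png

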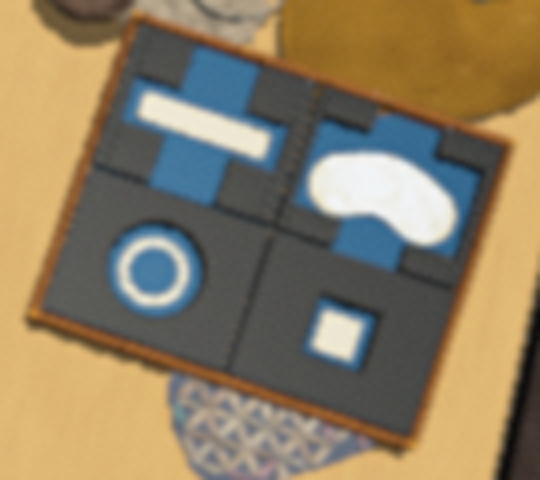

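The crops show the table objects clearly. In tray crop b, the corners are at (137,15), (510,145), (408,445) and (32,318). Next I'll fit the poses.

```bash
cat >> h.py <<'E'
def toW(n,pts,z): return np.array([ray(n,u,v,z)[:2] for u,v in pts])
def seg(im,lo,hi,box):
    hsv=cv2.cvtColor(im,cv2.COLOR_RGB2HSV); m=cv2.inRange(hsv,lo,hi); k=np.zeros_like(m); x0,y0,x1,y1=box; k[y0:y1,x0:x1]=m[y0:y1,x0:x1]; return k
def plan(x,y,z,ang,close=None):
    """needed: ang=closing (tool y) direction mod pi; prints yaw turn about tool z then shift in units in turned frame"""
    o=r.get_obs(); R=cv2.Rodrigues(o['tcp_rot'])[0]; cur=np.arctan2(R[1,1],R[0,1])
    d=(ang-cur+np.pi/2)%np.pi-np.pi/2
    tx=np.arctan2(R[1,0],R[0,0])+d
    D=np.array([x,y,z])-o['ee_pos']
    s=np.array([D@[np.cos(tx),np.sin(tx),0],D@[np.sin(tx),-np.cos(tx),0],-D[2]])/.05
    tilt=cv2.Rodrigues(R.T@cv2.Rodrigues(np.array([-np.pi*np.cos((tx-d)/2),-np.pi*np.sin((tx-d)/2),0]))[0])[0].ravel()
    print('t',round(o['clock'],1),'pos',o['ee_pos'].round(4),'j',o['joints'].round(2),'rotz(tool)',round(-d,3),'or',round(-d+np.sign(d)*np.pi,3),'shift',s.round(2),'tiltfix',tilt.round(3),'w',round(o['width'],3),'gf',round(o['grasp_force'],1))
E
python3 - <<'E'
from h import *
from scipy.optimize import least_squares
z=np.load('pics/top0.npz'); im,d=z['im'],z['d']; P=cloud('top',d)
# tray
c=[(355+u/4-.4,90+v/4-.4) for u,v in[(137,15),(510,145),(408,445),(32,318)]]
W=toW('top',c,.031); print('tray corners',W.round(3))
L=np.array([[105,129],[105,-129],[-105,-129],[-105,129]])/1000
def f(p): 
    C=np.array([[np.cos(p[2]),-np.sin(p[2])],[np.sin(p[2]),np.cos(p[2])]]); return ((L@C.T+p[:2])-W).ravel()
s=least_squares(f,[.62,-.2,-.25]); p=s.x; print('tray',p.round(4),'res',s.fun.round(3))
C=np.array([[np.cos(p[2]),-np.sin(p[2])],[np.sin(p[2]),np.cos(p[2])]])
for n,q in dict(stub=(1,1),rib=(1,-1),cup=(-1,1),stamp=(-1,-1)).items(): 
    w=C@(np.array(q)*[.0495,.0615])+p[:2]; print(n,w.round(4),np.array(px('top',[*w,.02])).round(1))
def rect(name,m,z):
    cs=max(cv2.findContours(m,0,2)[0],key=cv2.contourArea); w=toW('top',cs[:,0,:],z).astype(np.float32)*1000
    print(name,len(cs),[np.round(x,1) for x in cv2.minAreaRect(w)]); return w
rect('rub',seg(im,(165,120,60),(180,255,255),(325,195,355,245))|seg(im,(0,150,60),(6,255,200),(325,195,355,245)),.006)
rect('wood',seg(im,(5,60,60),(16,160,215),(210,185,243,230)),.006)
rect('wooddark',seg(im,(0,60,60),(14,255,215),(210,185,243,230)),.006)
hsv=cv2.cvtColor(im,cv2.COLOR_RGB2HSV); print(hsv[208,228],hsv[190,220],hsv[220,340])
ms=seg(im,(0,0,0),(180,120,120),(250,195,275,240))|seg(im,(0,150,0),(8,255,255),(250,195,275,240))|seg(im,(170,150,0),(180,255,255),(250,195,275,240)); rect('stub',ms,.0095)
m=((P[...,2]>.04)&(abs(P[...,0]-.512)<.06)&(abs(P[...,1]-.41)<.05)); print(m.sum(),P[m].mean(0).round(4)); rect('stamp',m.astype(np.uint8),.052)
m=((P[...,2]>.045)&(abs(P[...,0]-.445)<.06)&(abs(P[...,1]-.112)<.06)); w=rect('cup',m.astype(np.uint8),.058); print(cv2.minEnclosingCircle(w))
m=(P[...,2]>.2)&(P[...,1]<-.3)&(P[...,0]>.25)&(P[...,0]<.55)&(P[...,1]>-.6);print('pail',P[m].min(0),P[m].max(0))
E
```

```text
tray corners [[ 0.766 -0.113]
 [ 0.679 -0.347]
 [ 0.489 -0.274]
 [ 0.573 -0.041]]
tray [ 0.6269 -0.1938 -0.3557] res [ 0.004  0.003  0.002 -0.005 -0.006 -0.004  0.     0.005]
stub [ 0.6947 -0.1534] [404.8 121.8]
rib [ 0.6519 -0.2687] [450.5 137.6]
cup [ 0.6019 -0.1189] [392.4 158. ]
stamp [ 0.5591 -0.2342] [438.4 174. ]
rub 28 [array([440.9,  19.6]), array([35.7, 78.8]), np.float64(76.5)]
wood 42 [array([486. , 309.2]), array([47.1, 95.1]), np.float64(67.1)]
wooddark 55 [array([486.6, 308.7]), array([42.9, 89.9]), np.float64(66.3)]
[ 14 127 187] [ 19 122 219] [  4 176 154]
stub 44 [array([456.7, 216. ]), array([15.4, 85.8]), np.float64(75.5)]
118 [0.5131 0.4145 0.0493]
stamp 29 [array([512.6, 413.5]), array([27.3, 27.1]), np.float64(22.5)]
cup 36 [array([446.5, 110.5]), array([55.9, 55.7]), np.float64(89.0)]
((447.029296875, 111.08560180664062), 29.32291603088379)
pail [ 0.30233755 -0.53666567  0.20000224] [ 0.47208667 -0.36497662  0.26470132]
```

```bash
python3 - <<'E'
from h import *
from scipy.optimize import least_squares
im=np.load('pics/top0.npz')['im']
W=im[:,:,:3].min(2)>150; hsv=cv2.cvtColor(im,cv2.COLOR_RGB2HSV)
mk=dict(stub=(385,108,426,134,.023),rib=(426,120,475,155,.019),cup=(380,145,408,170,.019),stamp=(430,163,450,185,.019))
bl=(hsv[...,0]>95)&(hsv[...,0]<125)&(hsv[...,1]>100)
meas=[];keys=[]
for n,(a,b,c,d,z) in mk.items():
    m=np.zeros((400,640),np.uint8); m[b:d,a:c]=W[b:d,a:c]
    cs=max(cv2.findContours(m,0,2)[0],key=cv2.contourArea); 
    w=toW('top',cs[:,0,:],z).astype(np.float32)*1000
    rc=cv2.minAreaRect(w); print(n,[np.round(x,1) for x in rc]); meas.append(np.array(rc[0])/1000); keys.append(n)
S=np.array([(1,1),(1,-1),(-1,1),(-1,-1)])*[.0495,.0615]
def f(p):
    C=np.array([[np.cos(p[2]),-np.sin(p[2])],[np.sin(p[2]),np.cos(p[2])]]); return (S@C.T+p[:2]-meas).ravel()
s=least_squares(f,[.62,-.2,-.35]); p=s.x;print(p.round(4),s.fun.round(4)); print(dict(zip(keys,(f(p).reshape(4,2)+meas).round(4))))
big=cv2.resize(im[180:270,165:365],None,fx=4,fy=4,interpolation=cv2.INTER_CUBIC)[:,:,::-1].copy()
def draw(x,y,a,l,w,z,col=(255,0,0)):
    a=np.radians(a);u=np.array([np.cos(a),np.sin(a)]);v=np.array([-u[1],u[0]])
    q=[np.array(px('top',[*(np.array([x,y])+i*u*l/2+j*v*w/2),z])) for i,j in((1,1),(1,-1),(-1,-1),(-1,1))]
    cv2.polylines(big,[((np.array(q)-[165,180]+.5)*4).astype(np.int32)],True,col,1)
draw(.486,.309,-22.9,.096,.048,.008); draw(.4409,.0196,-13.5,.086,.043,.008); draw(.4567,.216,-14.5,.088,.019,.0095); draw(.5126,.4135,22.5,.026,.026,.052)
draw(.4468,.1108,0,.059,.059,.058)
cv2.imwrite('pics/c.png',big)
E
```

```text
stub [array([ 696.8, -154.4]), array([85.3, 19.1]), np.float64(69.6)]
rib [array([ 652.1, -269.3]), array([95.6, 48.2]), np.float64(69.5)]
cup [array([ 603.4, -120.6]), array([44.9, 41.9]), np.float64(43.5)]
stamp [array([ 561. , -235.5]), array([26.4, 26.2]), np.float64(69.7)]
[ 0.6283 -0.195  -0.3577] [-0.0006 -0.0003  0.001  -0.0006  0.0001  0.0006 -0.0006  0.0003]
{'stub': array([ 0.6962, -0.1547]), 'rib': array([ 0.6532, -0.2699]), 'cup': array([ 0.6035, -0.12  ]), 'stamp': array([ 0.5604, -0.2353])}
```

View pics/c.png

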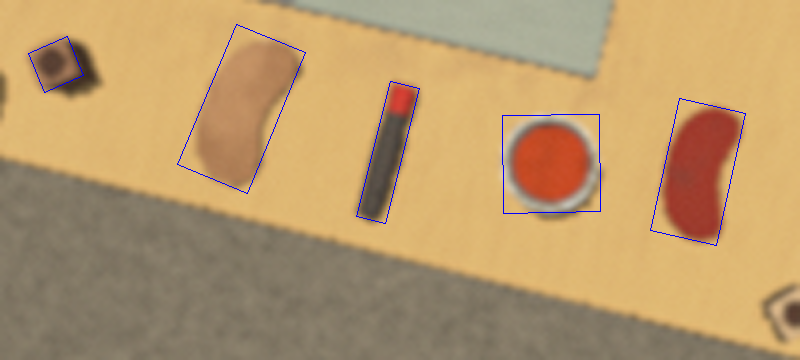

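The overlay shows the stub, stamp and cup fitting well, while the wooden rib's rectangle sits about 8 crop px too far left. I'll register both ribs against the kidney outline on the tray floor.

```bash
python3 - <<'E'
from h import *
from scipy.optimize import minimize
im=np.load('pics/top0.npz')['im']; big=cv2.resize(im,None,fx=4,fy=4,interpolation=cv2.INTER_CUBIC)
def mask(cond,box):
    m=np.zeros(big.shape[:2],np.uint8);a,b,c,d=[4*k for k in box];m[b:d,a:c]=cond[b:d,a:c]; m=cv2.morphologyEx(m,cv2.MORPH_OPEN,np.ones((7,7)))
    return max(cv2.findContours(m,0,1)[0],key=cv2.contourArea)
def W(cs,z): return toW('top',(cs[:,0,:]+.5)/4-.5,z)
lab=cv2.cvtColor(big,cv2.COLOR_RGB2LAB).astype(float)
def near(c,t): # closer to object colour c than table t (pixels)
    f=lambda p:lab[4*p[1]-6:4*p[1]+6,4*p[0]-6:4*p[0]+6].mean((0,1))
    return np.linalg.norm(lab-f(c),axis=2)<np.linalg.norm(lab-f(t),axis=2)
K=W(mask(near((447,132),(470,143))&(big.min(2)>140),(426,120,475,155)),.019)
a=-.3577;C=np.array([[np.cos(a),-np.sin(a)],[np.sin(a),np.cos(a)]])
K=(K-[.6532,-.2699])@C; print('K',K.min(0),K.max(0))
def ras(pts,o): 
    m=np.zeros((300,300),np.uint8); cv2.fillPoly(m,[np.round(((pts-o)/.0005+150)*16).astype(np.int32)],1,shift=4); return m
for n,c,t,box,z,s,g in[('wood',(226,208),(215,190),(208,183,246,232),.008,1,(.484,.304)),('rub',(338,222),(352,225),(325,197,357,245),.008,.896,(.44,.018))]:
    Q=W(mask(near(c,t),box),z); o=np.array(g); mq=ras(Q,o); print(n,[np.round(x,4) for x in cv2.minAreaRect((Q*1000).astype(np.float32))])
    best=None
    for a0 in(-.35,-.25,2.8,2.9):
        def f(p):
            C=np.array([[np.cos(p[2]),-np.sin(p[2])],[np.sin(p[2]),np.cos(p[2])]]); mm=ras(s*K@C.T+o+p[:2]/1000,o); return -(mm&mq).sum()/(mm|mq).sum()
        R=minimize(f,[0,0,a0],method='Nelder-Mead',options=dict(initial_simplex=[[0,0,a0],[6,0,a0],[0,6,a0],[0,0,a0+.15]]))
        if best is None or R.fun<best.fun: best=R
    print(n,o+best.x[:2]/1000,best.x[2],best.fun)
E
```

```text
K [-0.02525723 -0.04745614] [0.02250468 0.04793992]
wood [array([485.944 , 307.6609]), array([53.1006, 99.0158]), np.float64(66.4661)]
wood [0.541      0.24011111] -1.5861111111111108 0.0
rub [array([440.5585,  19.3094]), array([42.5363, 85.274 ]), np.float64(77.4083)]
rub [ 0.47574074 -0.02588889] -1.2046296296296302 0.0<stdin>:22: RuntimeWarning: overflow encountered in scalar negative
```

```bash
python3 - <<'E'
from h import *
from scipy.optimize import minimize
im=np.load('pics/top0.npz')['im']; big=cv2.resize(im,None,fx=4,fy=4,interpolation=cv2.INTER_CUBIC)
def mask(cond,box):
    m=np.zeros(big.shape[:2],np.uint8);a,b,c,d=[4*k for k in box];m[b:d,a:c]=cond[b:d,a:c]; m=cv2.morphologyEx(m,cv2.MORPH_OPEN,np.ones((7,7)))
    return max(cv2.findContours(m,0,1)[0],key=cv2.contourArea)
def W(cs,z): return toW('top',(cs[:,0,:]+.5)/4-.5,z)
lab=cv2.cvtColor(big,cv2.COLOR_RGB2LAB).astype(float)
def near(c,t):
    f=lambda p:lab[4*p[1]-6:4*p[1]+6,4*p[0]-6:4*p[0]+6].mean((0,1))
    return np.linalg.norm(lab-f(c),axis=2)<np.linalg.norm(lab-f(t),axis=2)
K=W(mask(near((447,132),(470,143))&(big.min(2)>140),(426,120,475,155)),.019)
rot=lambda a:np.array([[np.cos(a),-np.sin(a)],[np.sin(a),np.cos(a)]])
K=(K-[.6532,-.2699])@rot(-.3577)
def ras(pts,o): 
    m=np.zeros((300,300),np.uint8); cv2.fillPoly(m,[np.round(((pts-o)/.0005+150)*16).astype(np.int32)],1,shift=4); return m>0
for n,c,t,box,z,s,g in[('wood',(226,208),(215,190),(208,183,246,232),.008,1,(.484,.304)),('rub',(338,222),(352,225),(325,197,357,245),.008,.896,(.44,.018))]:
    Q=W(mask(near(c,t),box),z); o=np.array(g); mq=ras(Q,o)
    best=None
    for a0 in(-1.9,-1.7,1.2,1.4):
        def f(p):
            mm=ras(s*K@rot(p[2]).T+o+p[:2]/1000,o); return -float((mm&mq).sum())/(mm|mq).sum()
        R=minimize(f,[0,0,a0],method='Nelder-Mead',options=dict(initial_simplex=[[0,0,a0],[6,0,a0],[0,6,a0],[0,0,a0+.15]]))
        if best is None or R.fun<best.fun: best=R
    print(n,o+best.x[:2]/1000,best.x[2],best.fun)
plan(.484,.304,.15,-.3-1.57)
E
```

```text
wood [0.48572293 0.30982195] 1.175837011017214 -0.8617390774480531
rub [0.44125632 0.02093528] 1.3430821894214677 -0.9363111413043478
t 0.1 pos [ 0.294  -0.6623  0.2179] j [ 1.08  0.6  -0.    1.6   0.    0.94 -0.08] rotz(tool) 0.717 or -2.424 shift [ -2.07 -19.59   1.36] tiltfix [-0.001  0.    -0.   ] w 1.002 gf 0.0
```

```bash
cat >> h.py <<'E'
import json
def state():
    o=r.get_obs(); R=cv2.Rodrigues(o['tcp_rot'])[0]
    return o,o['ee_pos'],np.arctan2(R[1,1],R[0,1]),R
def path(wps,vmax=.035):
    """wps: (x,y,z,closing dir,grip[,nhold]); prints rows in tool units"""
    o,p,a,R=state(); print('t',round(o['clock'],1),p.round(4),'cl',round(a,3),'zax',R[:,2].round(3),'j',o['joints'].round(2),'w',round(o['width'],3),'gf',round(o['grasp_force'],1),'F',o['ft_force'].round(1))
    G,S,T=[],[],[]; p=p.copy()
    for w in wps:
        q=np.array(w[:3]);b=w[3] if w[3] is not None else a
        b=a+((b-a+np.pi)%(2*np.pi)-np.pi)
        if len(w)>6: b=a+w[6]
        n=max(1,int(np.ceil(max(np.linalg.norm(q-p)/vmax,abs(b-a)/.13))))
        if n>3: n+=1
        f=(np.arange(n)+.5)/n; wt=np.minimum(1,np.minimum(np.arange(n)+1,n-np.arange(n))/2) if n>3 else np.ones(n); s=np.r_[0,np.cumsum(wt)]/wt.sum()
        p0,a0=p.copy(),a
        for i in range(n):
            D=p0+(q-p0)*s[i+1]-p; tx=a+np.pi/2
            e=np.round(np.array([D@[np.cos(tx),np.sin(tx),0],D@[np.cos(a),np.sin(a),0],-D[2]])/.05,2)
            t=round(-(a0+(b-a0)*s[i+1]-a),2)
            e=e+0.; p=p+.05*np.array([e[0]*np.cos(tx)+e[1]*np.cos(a),e[0]*np.sin(tx)+e[1]*np.sin(a),-e[2]]); a-=t
            G.append(w[4]);S.append(e.tolist());T.append([0,0,t+0.])
        for _ in range(w[5] if len(w)>5 else 0): G.append(w[4]);S.append([0,0,0]);T.append([0,0,0])
    for i in range(0,len(G),20):
        print(len(G[i:i+20]),json.dumps(dict(gripper=G[i:i+20],slide=S[i:i+20],rot=T[i:i+20]),separators=(',',':')))
E
python3 - <<'E'
from h import *
im=np.load('pics/top0.npz')['im']
m=np.zeros((400,640),np.uint8); m[120:155,426:475]=(im.min(2)>140)[120:155,426:475]
v,u=np.nonzero(m); K=(toW('top',np.c_[u,v],.019)-[.6532,-.2699]); a=-.3577; K=K@np.array([[np.cos(a),-np.sin(a)],[np.sin(a),np.cos(a)]])
for y in(-.02,0,.02):
    k=K[abs(K[:,1]-y)<.004]; print(y,k[:,0].min(),k[:,0].max())
path([(.45,-.6,.38,None,1),(.55,-.2,.38,-.35,1),(.5,.29,.12,1.1,.8)],.045)
E
```

```text
Traceback (most recent call last):
  File "h.py", line 16, in toW
    def toW(n,pts,z): return np.array([ray(n,u,v,z)[:2] for u,v in pts])
                                       ~~~^^^^^^^^^
  File "h.py", line 9, in ray
    p,f,R,t=cam(n); d=R.T@np.array([(u-p['cx'])/f,(v-p['cy'])/f,1]); c=-R.T@t
            ~~~^^^
  File "h.py", line 6, in cam
    p=eyes.camera_params(n); f=200/np.tan(np.radians(p['fovy'])/2)
ValueError: time passes only in moves, steps and waits
```

```bash
sed -i 's/^def cam(n):/import functools\n@functools.lru_cache(None)\ndef cam(n):/' h.py
python3 - <<'E'
from h import *
im=np.load('pics/top0.npz')['im']
m=np.zeros((400,640),np.uint8); m[120:155,426:475]=(im.min(2)>140)[120:155,426:475]
v,u=np.nonzero(m); K=(toW('top',np.c_[u,v],.019)-[.6532,-.2699]); a=-.3577; K=K@np.array([[np.cos(a),-np.sin(a)],[np.sin(a),np.cos(a)]])
for y in(-.02,0,.02):
    k=K[abs(K[:,1]-y)<.004]; print(y,k[:,0].min(),k[:,0].max())
path([(.45,-.6,.38,None,1),(.55,-.2,.38,-.35,1),(.5,.29,.12,1.1,.8)],.045)
E
```

```text
-0.02 -0.024548225754133852 0.019029594182960654
0 -0.017416994633477696 0.022893952741593646
0.02 -0.024361279522641152 0.019362119844878626
t 0.1 [ 0.294  -0.6623  0.2179] cl -1.153 zax [-0.001  0.001 -1.   ] j [ 1.08  0.6  -0.    1.6   0.    0.94 -0.08] w 1.002 gf 0.0 F [-0.6 -0.1 -0.2]
20 {"gripper":[1,1,1,1,1,1,1,1,1,1,1,1,1,1,1,1,1,1,0.8,0.8],"slide":[[0.28,0.01,-0.27],[0.56,0.02,-0.54],[0.56,0.02,-0.54],[0.56,0.02,-0.54],[0.56,0.03,-0.54],[0.56,0.02,-0.54],[0.28,0.01,-0.27],[0.25,-0.33,0.0],[0.54,-0.62,0.0],[0.58,-0.59,0.0],[0.62,-0.54,0.0],[0.67,-0.48,0.0],[0.7,-0.43,0.0],[0.74,-0.37,0.0],[0.76,-0.31,0.0],[0.79,-0.25,0.0],[0.8,-0.19,0.0],[0.41,-0.06,0.0],[0.34,-0.17,0.2],[0.7,-0.29,0.4]],"rot":[[0,0,0.0],[0,0,0.0],[0,0,0.0],[0,0,0.0],[0,0,0.0],[0,0,0.0],[0,0,0.0],[0,0,-0.04],[0,0,-0.08],[0,0,-0.08],[0,0,-0.08],[0,0,-0.08],[0,0,-0.08],[0,0,-0.08],[0,0,-0.08],[0,0,-0.08],[0,0,-0.08],[0,0,-0.04],[0,0,-0.06],[0,0,-0.11]]}
12 {"gripper":[0.8,0.8,0.8,0.8,0.8,0.8,0.8,0.8,0.8,0.8,0.8,0.8],"slide":[[0.73,-0.21,0.4],[0.74,-0.13,0.4],[0.76,-0.05,0.4],[0.76,0.03,0.4],[0.75,0.12,0.4],[0.73,0.21,0.4],[0.7,0.28,0.4],[0.66,0.36,0.4],[0.63,0.43,0.4],[0.57,0.5,0.4],[0.51,0.56,0.4],[0.22,0.31,0.2]],"rot":[[0,0,-0.11],[0,0,-0.11],[0,0,-0.11],[0,0,-0.11],[0,0,-0.12],[0,0,-0.11],[0,0,-0.11],[0,0,-0.11],[0,0,-0.11],[0,0,-0.12],[0,0,-0.11],[0,0,-0.05]]}
```

drive_tool(gripper=[1, 1, 1, 1, 1, 1, 1, 1, 1, 1, 1, 1, 1, 1, 1, 1, 1, 1], slide=[[0.28, 0, -0.27], [0.56, 0.02, -0.54], [0.56, 0.02, -0.54], [0.56, 0.02, -0.54], [0.56, 0.02, -0.54], [0.56, 0.02, -0.54], [0.28, 0, -0.27], [0.25, -0.33, 0], [0.54, -0.62, 0], [0.58, -0.59, 0], [0.62, -0.54, 0], [0.67, -0.48, 0], [0.7, -0.43, 0], [0.74, -0.37, 0], [0.76, -0.31, 0], [0.79, -0.25, 0], [0.8, -0.2, 0], [0.4, -0.05, 0]], rot=[[0, 0, 0], [0, 0, 0], [0, 0, 0], [0, 0, 0], [0, 0, 0], [0, 0, 0], [0, 0, 0], [0, 0, -0.04], [0, 0, -0.08], [0, 0, -0.08], [0, 0, -0.08], [0, 0, -0.08], [0, 0, -0.08], [0, 0, -0.08], [0, 0, -0.08], [0, 0, -0.08], [0, 0, -0.08], [0, 0, -0.04]])

```text
clock: 1.9
ee_pos: [0.5506, -0.1945, 0.3818]
tcp_rot: [2.57, 1.807, 0.003]
ft_force: [1.0, 0.5, 0.5]
width: 0.996
grasp_force: 0.0
```

```bash
python3 - <<'E'
from h import *
a=1.176; x=.4858+.0027*np.cos(a); y=.3095+.0027*np.sin(a); print(x,y)
path([(x,y,.1,a,.8)],.045)
E
```

```text
0.4868384745161307 0.3119923022849059
t 1.9 [ 0.5506 -0.1945  0.3818] cl -0.345 zax [ 0.001  0.001 -1.   ] j [ 0.46  0.29 -0.29  1.71  0.09  1.15 -0.2 ] w 0.996 gf 0.0 F [1.  0.5 0.5]
14 {"gripper":[0.8,0.8,0.8,0.8,0.8,0.8,0.8,0.8,0.8,0.8,0.8,0.8,0.8,0.8],"slide":[[0.35,-0.18,0.22],[0.72,-0.31,0.43],[0.75,-0.23,0.43],[0.77,-0.14,0.44],[0.79,-0.04,0.43],[0.78,0.04,0.43],[0.78,0.14,0.44],[0.75,0.22,0.43],[0.72,0.31,0.44],[0.68,0.39,0.43],[0.63,0.47,0.43],[0.57,0.54,0.44],[0.5,0.61,0.43],[0.22,0.33,0.22]],"rot":[[0,0,-0.06],[0,0,-0.12],[0,0,-0.11],[0,0,-0.12],[0,0,-0.12],[0,0,-0.11],[0,0,-0.12],[0,0,-0.12],[0,0,-0.11],[0,0,-0.12],[0,0,-0.12],[0,0,-0.12],[0,0,-0.11],[0,0,-0.06]]}
```

Moves track very well.

drive_tool(gripper=[0.8, 0.8, 0.8, 0.8, 0.8, 0.8, 0.8, 0.8, 0.8, 0.8, 0.8, 0.8, 0.8, 0.8, 0.8], slide=[[0.35, -0.18, 0.22], [0.72, -0.31, 0.43], [0.75, -0.23, 0.43], [0.77, -0.14, 0.44], [0.79, -0.04, 0.43], [0.78, 0.04, 0.43], [0.78, 0.14, 0.44], [0.75, 0.22, 0.43], [0.72, 0.31, 0.44], [0.68, 0.39, 0.43], [0.63, 0.47, 0.43], [0.57, 0.54, 0.44], [0.5, 0.61, 0.43], [0.22, 0.33, 0.22], [0, 0, 0]], rot=[[0, 0, -0.06], [0, 0, -0.12], [0, 0, -0.11], [0, 0, -0.12], [0, 0, -0.12], [0, 0, -0.11], [0, 0, -0.12], [0, 0, -0.12], [0, 0, -0.11], [0, 0, -0.12], [0, 0, -0.12], [0, 0, -0.12], [0, 0, -0.11], [0, 0, -0.06], [0, 0, 0]])

```text
clock: 3.4
ee_pos: [0.4886, 0.3111, 0.0974]
tcp_rot: [-0.622, -3.078, -0.001]
ft_force: [-0.0, -1.0, -0.4]
width: 0.802
grasp_force: 0.0
```

```bash
python3 - <<'E'
from h import *
a=1.176; x=.4868;y=.312
path([(x,y,.04,a,.8),(x,y,.003,a,.8,2)],.03)
E
```

```text
t 3.4 [0.4886 0.3111 0.0974] cl 1.172 zax [-0.002  0.001 -1.   ] j [-0.27  0.65 -0.59  2.01  0.59  0.65 -0.07] w 0.802 gf 0.0 F [-0.  -1.  -0.4]
6 {"gripper":[0.8,0.8,0.8,0.8,0.8,0.8],"slide":[[0.02,0.0,0.57],[0.02,0.0,0.58],[0.0,0.0,0.37],[0.0,0.0,0.37],[0,0,0],[0,0,0]],"rot":[[0,0,0.0],[0,0,0.0],[0,0,0.0],[0,0,0.0],[0,0,0],[0,0,0]]}
```

drive_tool(gripper=[0.8, 0.8, 0.8, 0.8, 0.8, 0.8, 0.3, 0.3, 0.3, 0.3, 0.3, 0.3, 0.3, 0.3], slide=[[0.02, 0, 0.5], [0.02, 0, 0.6], [0, 0, 0.5], [0, 0, 0.27], [0, 0, 0], [0, 0, 0], [0, 0, 0], [0, 0, 0], [0, 0, 0], [0, 0, 0], [0, 0, 0], [0, 0, 0], [0, 0, 0], [0, 0, 0]], rot=[[0, 0, 0], [0, 0, 0], [0, 0, 0], [0, 0, 0], [0, 0, 0], [0, 0, 0], [0, 0, 0], [0, 0, 0], [0, 0, 0], [0, 0, 0], [0, 0, 0], [0, 0, 0], [0, 0, 0], [0, 0, 0]], newtons=25)

```text
clock: 4.8
ee_pos: [0.4881, 0.3085, 0.0055]
tcp_rot: [0.63, 3.077, 0.0]
ft_force: [-1.1, -0.4, 5.9]
width: 0.496
grasp_force: 25.0
```

```bash
python3 - <<'E'
from h import *
a=-.358; x=.6532+.0027*np.cos(a); y=-.2699+.0027*np.sin(a); print(x,y)
path([(.49,.3,.12,1.176,.3),(.58,.05,.16,.6,.3),(x,y,.1,a,.3)],.035)
E
```

```text
0.6557288186496808 -0.27084608468808385
t 4.8 [0.4881 0.3085 0.0055] cl 1.167 zax [ 0.001 -0.    -1.   ] j [-0.36  0.77 -0.45  2.06  0.73  0.47 -0.2 ] w 0.496 gf 25.0 F [-1.1 -0.4  5.9]
20 {"gripper":[0.3,0.3,0.3,0.3,0.3,0.3,0.3,0.3,0.3,0.3,0.3,0.3,0.3,0.3,0.3,0.3,0.3,0.3,0.3,0.3],"slide":[[-0.01,-0.02,-0.29],[-0.03,-0.03,-0.57],[-0.02,-0.04,-0.57],[-0.03,-0.03,-0.57],[-0.01,-0.02,-0.29],[-0.22,-0.25,-0.05],[-0.47,-0.47,-0.1],[-0.5,-0.44,-0.1],[-0.53,-0.4,-0.1],[-0.55,-0.36,-0.1],[-0.58,-0.33,-0.1],[-0.61,-0.28,-0.1],[-0.62,-0.23,-0.1],[-0.32,-0.1,-0.05],[-0.31,-0.12,0.06],[-0.62,-0.2,0.12],[-0.65,-0.15,0.12],[-0.65,-0.08,0.12],[-0.66,-0.02,0.12],[-0.66,0.04,0.12]],"rot":[[0,0,0.0],[0,0,0.0],[0,0,-0.01],[0,0,0.0],[0,0,0.0],[0,0,0.04],[0,0,0.07],[0,0,0.07],[0,0,0.07],[0,0,0.07],[0,0,0.08],[0,0,0.07],[0,0,0.07],[0,0,0.04],[0,0,0.05],[0,0,0.09],[0,0,0.1],[0,0,0.09],[0,0,0.1],[0,0,0.1]]}
5 {"gripper":[0.3,0.3,0.3,0.3,0.3],"slide":[[-0.65,0.11,0.12],[-0.63,0.16,0.12],[-0.62,0.23,0.12],[-0.6,0.29,0.12],[-0.28,0.17,0.06]],"rot":[[0,0,0.09],[0,0,0.1],[0,0,0.09],[0,0,0.1],[0,0,0.04]]}
```

drive_tool(gripper=[0.3, 0.3, 0.3, 0.3, 0.3, 0.3], slide=[[0, -0.02, -0.3], [0, -0.03, -0.57], [0, -0.03, -0.57], [0, -0.03, -0.57], [0, -0.02, -0.3], [0, 0, 0]], rot=[[0, 0, 0], [0, 0, 0], [0, 0, 0], [0, 0, 0], [0, 0, 0], [0, 0, 0]])

```text
clock: 5.4
ee_pos: [0.4861, 0.3029, 0.1228]
tcp_rot: [0.63, 3.075, 0.004]
ft_force: [-0.1, 0.3, -0.9]
width: 0.499
grasp_force: 24.9
```

```bash
python3 - <<'E'
from h import *
im,d=snap('scene','s1'); 
cv2.imwrite('pics/s1c.png',cv2.resize(im[140:340,160:460],None,fx=2.5,fy=2.5,interpolation=cv2.INTER_CUBIC)[:,:,::-1])
path([(.58,.05,.16,.6,.3),(.6557,-.2708,.1,-.358,.3,1)],.035)
E
```

```text
t 5.5 [0.4857 0.3024 0.1213] cl 1.166 zax [ 0.001  0.001 -1.   ] j [-0.24  0.61 -0.62  2.01  0.56  0.68 -0.05] w 0.498 gf 24.9 F [ 0.2  0.5 -0.9]
20 {"gripper":[0.3,0.3,0.3,0.3,0.3,0.3,0.3,0.3,0.3,0.3,0.3,0.3,0.3,0.3,0.3,0.3,0.3,0.3,0.3,0.3],"slide":[[-0.23,-0.24,-0.05],[-0.49,-0.47,-0.1],[-0.51,-0.44,-0.09],[-0.55,-0.39,-0.1],[-0.57,-0.36,-0.1],[-0.59,-0.31,-0.09],[-0.62,-0.28,-0.1],[-0.63,-0.23,-0.1],[-0.33,-0.09,-0.04],[-0.31,-0.12,0.06],[-0.62,-0.2,0.12],[-0.65,-0.15,0.12],[-0.65,-0.08,0.12],[-0.66,-0.02,0.12],[-0.66,0.04,0.12],[-0.65,0.1,0.12],[-0.64,0.17,0.12],[-0.61,0.22,0.12],[-0.6,0.29,0.12],[-0.28,0.17,0.06]],"rot":[[0,0,0.04],[0,0,0.07],[0,0,0.07],[0,0,0.07],[0,0,0.07],[0,0,0.07],[0,0,0.07],[0,0,0.07],[0,0,0.04],[0,0,0.05],[0,0,0.09],[0,0,0.1],[0,0,0.09],[0,0,0.1],[0,0,0.09],[0,0,0.1],[0,0,0.1],[0,0,0.09],[0,0,0.1],[0,0,0.04]]}
1 {"gripper":[0.3],"slide":[[0,0,0]],"rot":[[0,0,0]]}
```

View pics/s1c.png

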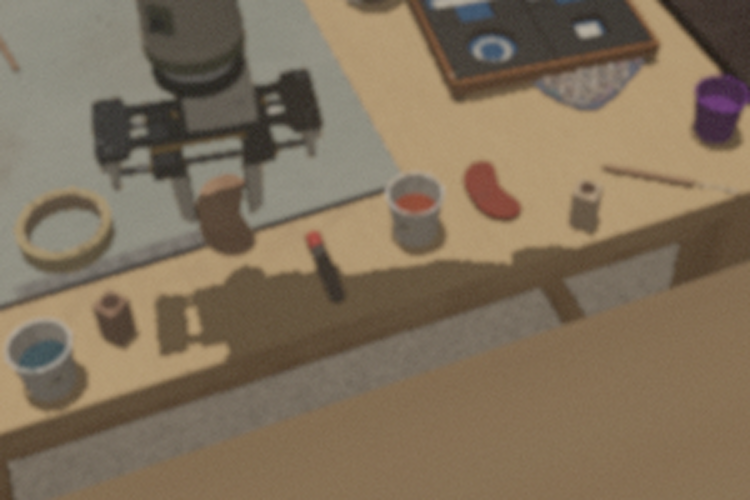

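The wooden rib hangs between the fingers at crop (225,215). I'll check its tilt from the depth data.

```bash
python3 - <<'E'
from h import *
z=np.load('pics/s1.npz'); P=cloud('scene',z['d']); 
sub=np.zeros((400,640),bool); sub[205:245,235:265]=1
m=sub&(P[...,2]>.07)&(P[...,2]<.16)
hsv=cv2.cvtColor(z['im'],cv2.COLOR_RGB2HSV); m&=(hsv[...,1]>70)
q=P[m]; print(len(q),q.min(0),q.max(0))
A=np.c_[q[:,:2]-q[:,:2].mean(0),np.ones(len(q))]; s=np.linalg.lstsq(A,q[:,2],rcond=None)[0]; print(s, q.mean(0), (q[:,2]-A@s).std())
e=(q-q.mean(0)); print(np.linalg.svd(e,full_matrices=False)[1:])
E
```

```text
536 [0.43144604 0.27138503 0.11407231] [0.52160466 0.33479415 0.15235798]
[ 0.01982583 -0.0032965   0.12392627] [0.47557716 0.30736793 0.12392627] 0.002342574115396236
(array([0.62566873, 0.26517425, 0.05422346]), array([[-0.92664038,  0.37542941, -0.01975748],
       [-0.3754149 , -0.92684556, -0.00457912],
       [ 0.02003126, -0.00317406, -0.99979432]]))
```

The rib is flat and held near the fingertips. Next I'll carry it to the trough.

drive_tool(gripper=[0.3, 0.3, 0.3, 0.3, 0.3, 0.3, 0.3, 0.3, 0.3, 0.3, 0.3, 0.3, 0.3, 0.3, 0.3, 0.3, 0.3, 0.3, 0.3, 0.3], slide=[[-0.23, -0.24, -0.05], [-0.49, -0.47, -0.1], [-0.51, -0.44, -0.1], [-0.55, -0.39, -0.1], [-0.57, -0.36, -0.1], [-0.59, -0.31, -0.1], [-0.62, -0.28, -0.1], [-0.63, -0.23, -0.1], [-0.33, -0.09, -0.05], [-0.31, -0.12, 0.06], [-0.62, -0.2, 0.12], [-0.65, -0.15, 0.12], [-0.65, -0.08, 0.12], [-0.66, -0.02, 0.12], [-0.66, 0.04, 0.12], [-0.65, 0.1, 0.12], [-0.64, 0.17, 0.12], [-0.61, 0.22, 0.12], [-0.6, 0.29, 0.12], [-0.28, 0.17, 0.06]], rot=[[0, 0, 0.04], [0, 0, 0.07], [0, 0, 0.07], [0, 0, 0.07], [0, 0, 0.07], [0, 0, 0.07], [0, 0, 0.07], [0, 0, 0.07], [0, 0, 0.04], [0, 0, 0.05], [0, 0, 0.09], [0, 0, 0.1], [0, 0, 0.09], [0, 0, 0.1], [0, 0, 0.09], [0, 0, 0.1], [0, 0, 0.1], [0, 0, 0.09], [0, 0, 0.1], [0, 0, 0.04]])

```text
clock: 7.45
ee_pos: [0.6554, -0.2747, 0.0993]
tcp_rot: [2.584, 1.786, -0.002]
ft_force: [0.2, -0.3, -0.3]
width: 0.497
grasp_force: 24.9
```

drive_tool(gripper=[0.3, 0.3], slide=[[0, 0, 0], [0, 0, 0]], rot=[[0, 0, 0], [0, 0, 0]])

```text
clock: 7.65
ee_pos: [0.6555, -0.2693, 0.1002]
tcp_rot: [-2.574, -1.798, -0.0]
ft_force: [-0.4, 0.2, -0.9]
width: 0.493
grasp_force: 24.9
```

```bash
python3 - <<'E'
from h import *
im,d=snap('scene','s2'); P=cloud('scene',d)
hsv=cv2.cvtColor(im,cv2.COLOR_RGB2HSV)
m=(abs(P[...,2]-.098)<.02)&(abs(P[...,0]-.655)<.08)&(abs(P[...,1]+.27)<.08)&(hsv[...,0]<16)&(hsv[...,1]>60)&(hsv[...,2]>80)
q=P[m];print(len(q),q.min(0),q.max(0),q.mean(0)); a=-.358
C=np.array([[np.cos(a),-np.sin(a)],[np.sin(a),np.cos(a)]]); l=(q[:,:2]-r.get_obs()['ee_pos'][:2])@C; print('tool-rel',np.percentile(l,[1,99],axis=0))
e=q-q.mean(0);print(np.linalg.svd(e,full_matrices=False)[2])
path([(.6557,-.2708,.05,-.365,.3),(.6557,-.2708,.0265,-.365,.3,2)],.025)
E
```

```text
128 [ 0.61905101 -0.30300839  0.09398267] [ 0.68035108 -0.2132153   0.11356311] [ 0.65563272 -0.24674256  0.10080039]
tool-rel [[-0.03703811 -0.03334954]
 [ 0.01725906  0.05017532]]
[[-0.24738335 -0.96890531  0.00489589]
 [ 0.96879511 -0.24742927 -0.014656  ]
 [-0.01541167 -0.00111746 -0.99988061]]
t 7.7 [ 0.6558 -0.2685  0.1006] cl -0.35 zax [-0.     0.001 -1.   ] j [ 0.46  0.72 -0.24  1.72  0.23  0.74 -0.25] w 0.5 gf 24.9 F [-0.1  0.9 -0.2]
6 {"gripper":[0.3,0.3,0.3,0.3,0.3,0.3],"slide":[[-0.01,0.0,0.34],[-0.02,0.01,0.33],[-0.01,0.0,0.34],[0.0,0.0,0.47],[0,0,0],[0,0,0]],"rot":[[0,0,0.0],[0,0,0.01],[0,0,0.0],[0,0,0.0],[0,0,0],[0,0,0]]}
```

drive_tool(gripper=[0.3, 0.3, 0.3, 0.3, 0.3, 0.3, 0.3, 0.62, 0.62, 0.62, 0.62, 0.62, 0.62, 0.62], slide=[[-0.02, 0, 0.3], [-0.02, 0, 0.35], [0, 0, 0.35], [0, 0, 0.3], [0, 0, 0.18], [0, 0, 0], [0, 0, 0], [0, 0, 0], [0, 0, 0], [0, 0, 0], [0, 0, -0.3], [0, 0, -0.5], [0, 0, -0.5], [0, 0, -0.3]], rot=[[0, 0, 0], [0, 0, 0.01], [0, 0, 0], [0, 0, 0], [0, 0, 0], [0, 0, 0], [0, 0, 0], [0, 0, 0], [0, 0, 0], [0, 0, 0], [0, 0, 0], [0, 0, 0], [0, 0, 0], [0, 0, 0]])

```text
clock: 9.1
ee_pos: [0.656, -0.2728, 0.1098]
tcp_rot: [2.584, 1.783, 0.003]
ft_force: [0.4, -0.0, 0.1]
width: 0.619
grasp_force: 0.0
```

```bash
python3 - <<'E'
from h import *
a=1.343; x=.441+.0024*np.cos(a); y=.0203+.0024*np.sin(a); print(x,y)
path([(.6,-.15,.12,.2,.8),(x,y,.1,a,.8)],.04)
E
```

```text
0.44154199519002524 0.022637999404189292
t 9.1 [ 0.656  -0.2728  0.1098] cl -0.363 zax [ 0.003 -0.001 -1.   ] j [ 0.46  0.7  -0.24  1.71  0.23  0.75 -0.25] w 0.619 gf 0.0 F [ 0.4 -0.   0.1]
16 {"gripper":[0.8,0.8,0.8,0.8,0.8,0.8,0.8,0.8,0.8,0.8,0.8,0.8,0.8,0.8,0.8,0.8],"slide":[[0.19,-0.19,-0.02],[0.4,-0.36,-0.04],[0.44,-0.32,-0.04],[0.47,-0.26,-0.04],[0.5,-0.21,-0.04],[0.26,-0.07,-0.02],[0.22,-0.14,0.02],[0.46,-0.24,0.05],[0.49,-0.18,0.04],[0.51,-0.12,0.04],[0.52,-0.05,0.05],[0.52,0.01,0.04],[0.51,0.08,0.05],[0.5,0.15,0.04],[0.48,0.21,0.04],[0.22,0.13,0.03]],"rot":[[0,0,-0.06],[0,0,-0.11],[0,0,-0.11],[0,0,-0.11],[0,0,-0.12],[0,0,-0.05],[0,0,-0.06],[0,0,-0.13],[0,0,-0.13],[0,0,-0.13],[0,0,-0.12],[0,0,-0.13],[0,0,-0.13],[0,0,-0.13],[0,0,-0.12],[0,0,-0.07]]}
```

drive_tool(gripper=[0.62, 0.8, 0.8, 0.8, 0.8, 0.8, 0.8, 0.8, 0.8, 0.8, 0.8, 0.8, 0.8, 0.8, 0.8, 0.8, 0.8], slide=[[0.19, -0.19, -0.02], [0.4, -0.36, -0.04], [0.44, -0.32, -0.04], [0.47, -0.26, -0.04], [0.5, -0.21, -0.04], [0.26, -0.07, -0.02], [0.22, -0.14, 0.02], [0.46, -0.24, 0.05], [0.49, -0.18, 0.04], [0.51, -0.12, 0.04], [0.52, -0.05, 0.05], [0.52, 0.01, 0.04], [0.51, 0.08, 0.05], [0.5, 0.15, 0.04], [0.48, 0.21, 0.04], [0.22, 0.13, 0.03], [0, 0, 0]], rot=[[0, 0, -0.06], [0, 0, -0.11], [0, 0, -0.11], [0, 0, -0.11], [0, 0, -0.12], [0, 0, -0.05], [0, 0, -0.06], [0, 0, -0.13], [0, 0, -0.13], [0, 0, -0.13], [0, 0, -0.12], [0, 0, -0.13], [0, 0, -0.13], [0, 0, -0.13], [0, 0, -0.12], [0, 0, -0.07], [0, 0, 0]])

```text
clock: 10.8
ee_pos: [0.4401, 0.0233, 0.0966]
tcp_rot: [-0.348, -3.122, 0.0]
ft_force: [1.0, -0.6, 1.1]
width: 0.8
grasp_force: 0.0
```

```bash
python3 - <<'E'
from h import *
im,d=snap('top','t1')
cv2.imwrite('pics/t1c.png',cv2.resize(im[90:210,355:490],None,fx=4,fy=4,interpolation=cv2.INTER_CUBIC)[:,:,::-1])
lab=cv2.cvtColor(im,cv2.COLOR_RGB2HSV)
path([(.4415,.0226,.04,1.343,.8),(.4415,.0226,.002,1.343,.8,2)],.03)
E
```

```text
t 10.8 [0.4411 0.0226 0.0966] cl 1.345 zax [ 0. -0. -1.] j [ 0.27  0.54 -0.62  2.32  0.72  0.48  0.4 ] w 0.801 gf 0.0 F [0.3 0.2 0.4]
6 {"gripper":[0.8,0.8,0.8,0.8,0.8,0.8],"slide":[[0.0,0.0,0.57],[-0.01,0.0,0.56],[0.0,0.0,0.38],[0.0,0.0,0.38],[0,0,0],[0,0,0]],"rot":[[0,0,0.0],[0,0,0.0],[0,0,0.0],[0,0,0.0],[0,0,0],[0,0,0]]}
```

View pics/t1c.png

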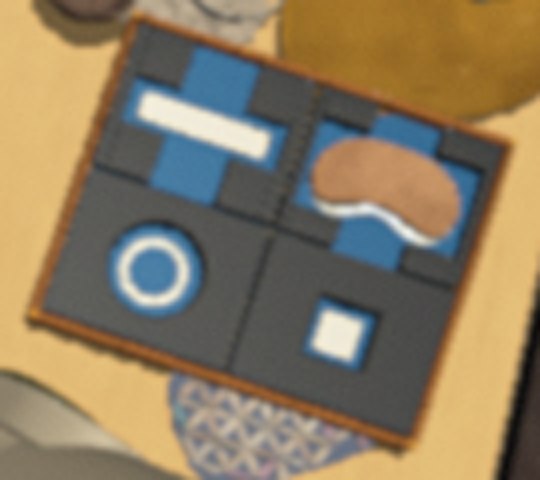

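The wooden rib lies flat in the wide trough, about 10 crop px far of the white kidney, which is roughly 4 mm. Next is the red rib.

drive_tool(gripper=[0.8, 0.8, 0.8, 0.8, 0.8, 0.8], slide=[[0, 0, 0.5], [0, 0, 0.6], [0, 0, 0.5], [0, 0, 0.25], [0, 0, 0.04], [0, 0, 0]], rot=[[0, 0, 0], [0, 0, 0], [0, 0, 0], [0, 0, 0], [0, 0, 0], [0, 0, 0]])

```text
clock: 11.45
ee_pos: [0.4414, 0.0223, 0.0019]
tcp_rot: [0.353, 3.121, -0.002]
ft_force: [0.5, -0.2, 0.2]
width: 0.802
grasp_force: 0.0
```

drive_tool(gripper=[0.3, 0.3, 0.3, 0.3, 0.3, 0.3, 0.3, 0.3], slide=[[0, 0, 0], [0, 0, 0], [0, 0, 0], [0, 0, 0], [0, 0, 0], [0, 0, 0], [0, 0, 0], [0, 0, 0]], rot=[[0, 0, 0], [0, 0, 0], [0, 0, 0], [0, 0, 0], [0, 0, 0], [0, 0, 0], [0, 0, 0], [0, 0, 0]])

```text
clock: 12.25
ee_pos: [0.4408, 0.0225, 0.0024]
tcp_rot: [0.351, 3.121, -0.001]
ft_force: [-0.2, -1.6, 5.7]
width: 0.459
grasp_force: 25.0
```

```bash
python3 - <<'E'
from h import *
z=np.load('pics/t1.npz'); im=z['im']; hsv=cv2.cvtColor(im,cv2.COLOR_RGB2HSV); P=cloud('top',z['d'])
m=np.zeros((400,640),np.uint8); m[118:156,426:476]=((hsv[...,0]<17)&(hsv[...,1]>70))[118:156,426:476]
cs=max(cv2.findContours(m,0,1)[0],key=cv2.contourArea); w=toW('top',cs[:,0,:],.027); a=-.3577
l=(w-[.6532,-.2699])@np.array([[np.cos(a),-np.sin(a)],[np.sin(a),np.cos(a)]]); print(l.min(0),l.max(0)); print(cv2.minAreaRect((w*1000).astype(np.float32)))
q=P[(m>0)]; A=np.c_[q[:,:2]-q[:,:2].mean(0),np.ones(len(q))]; print(np.linalg.lstsq(A,q[:,2],rcond=None)[0])
a=-.358; x=.6532+.0024*np.cos(a); y=-.2699+.0024*np.sin(a); print(x,y)
path([(.4415,.0226,.12,1.34,.3),(.58,-.12,.14,.3,.3),(x,y,.11,a,.3,3)],.035)
E
```

```text
[-0.02094883 -0.0448117 ] [0.02621596 0.04852739]
((656.4911499023438, -269.0383605957031), (93.3363037109375, 46.61690902709961), 70.2923355102539)
[-0.85777739  0.60707564  0.02892844]
0.6554478387997162 -0.2707409641671856
t 12.2 [0.4408 0.0225 0.0024] cl 1.347 zax [ 0.    -0.001 -1.   ] j [-0.    0.69 -0.25  2.38  1.11  0.18  0.05] w 0.459 gf 25.0 F [-0.2 -1.6  5.7]
20 {"gripper":[0.3,0.3,0.3,0.3,0.3,0.3,0.3,0.3,0.3,0.3,0.3,0.3,0.3,0.3,0.3,0.3,0.3,0.3,0.3,0.3],"slide":[[0.0,0.0,-0.29],[-0.01,0.0,-0.59],[0.0,0.0,-0.59],[0.0,0.0,-0.59],[0.0,0.0,-0.29],[-0.21,-0.13,-0.03],[-0.44,-0.24,-0.05],[-0.46,-0.19,-0.05],[-0.48,-0.12,-0.05],[-0.49,-0.05,-0.05],[-0.5,0.0,-0.05],[-0.49,0.08,-0.05],[-0.48,0.13,-0.05],[-0.23,0.1,-0.02],[-0.28,0.05,0.05],[-0.55,0.12,0.1],[-0.53,0.18,0.1],[-0.51,0.24,0.1],[-0.48,0.29,0.1],[-0.44,0.34,0.1]],"rot":[[0,0,0.0],[0,0,0.0],[0,0,0.0],[0,0,0.01],[0,0,0.0],[0,0,0.06],[0,0,0.13],[0,0,0.13],[0,0,0.13],[0,0,0.13],[0,0,0.13],[0,0,0.13],[0,0,0.13],[0,0,0.07],[0,0,0.05],[0,0,0.11],[0,0,0.11],[0,0,0.11],[0,0,0.11],[0,0,0.11]]}
4 {"gripper":[0.3,0.3,0.3,0.3],"slide":[[-0.2,0.2,0.05],[0,0,0],[0,0,0],[0,0,0]],"rot":[[0,0,0.05],[0,0,0],[0,0,0],[0,0,0]]}
```

drive_tool(gripper=[0.3, 0.3, 0.3, 0.3, 0.3, 0.3, 0.3, 0.3, 0.3, 0.3, 0.3, 0.3, 0.3, 0.3, 0.3, 0.3, 0.3, 0.3, 0.3, 0.3], slide=[[0, 0, -0.3], [0, 0, -0.6], [0, 0, -0.6], [0, 0, -0.6], [0, 0, -0.3], [-0.21, -0.13, -0.03], [-0.44, -0.24, -0.05], [-0.46, -0.19, -0.05], [-0.48, -0.12, -0.05], [-0.49, -0.05, -0.05], [-0.5, 0, -0.05], [-0.49, 0.08, -0.05], [-0.48, 0.13, -0.05], [-0.23, 0.1, 0], [-0.28, 0.05, 0.05], [-0.55, 0.12, 0.1], [-0.53, 0.18, 0.1], [-0.51, 0.24, 0.1], [-0.48, 0.29, 0.1], [-0.44, 0.34, 0.1]], rot=[[0, 0, 0], [0, 0, 0], [0, 0, 0], [0, 0, 0], [0, 0, 0], [0, 0, 0.06], [0, 0, 0.13], [0, 0, 0.13], [0, 0, 0.13], [0, 0, 0.13], [0, 0, 0.13], [0, 0, 0.13], [0, 0, 0.13], [0, 0, 0.07], [0, 0, 0.05], [0, 0, 0.11], [0, 0, 0.11], [0, 0, 0.11], [0, 0, 0.11], [0, 0, 0.11]])

```text
clock: 14.25
ee_pos: [0.6512, -0.2574, 0.112]
tcp_rot: [-2.527, -1.866, 0.003]
ft_force: [0.1, -0.0, 0.4]
width: 0.451
grasp_force: 25.0
```

drive_tool(gripper=[0.3, 0.3, 0.3, 0.3], slide=[[-0.2, 0.2, 0.05], [0, 0, 0], [0, 0, 0], [0, 0, 0]], rot=[[0, 0, 0.05], [0, 0, 0], [0, 0, 0], [0, 0, 0]])

```text
clock: 14.65
ee_pos: [0.6578, -0.2662, 0.1112]
tcp_rot: [-2.564, -1.813, -0.0]
ft_force: [-0.0, -0.5, -0.3]
width: 0.455
grasp_force: 25.0
```

```bash
python3 - <<'E'
from h import *
im,d=snap('scene','s3'); P=cloud('scene',d)
hsv=cv2.cvtColor(im,cv2.COLOR_RGB2HSV)
m=(abs(P[...,2]-.108)<.03)&(abs(P[...,0]-.655)<.08)&(abs(P[...,1]+.27)<.08)&((hsv[...,0]<8)|(hsv[...,0]>170))&(hsv[...,1]>100)
q=P[m];print(len(q),q.min(0),q.max(0),q.mean(0)); a=-.358
C=np.array([[np.cos(a),-np.sin(a)],[np.sin(a),np.cos(a)]]); l=(q[:,:2]-r.get_obs()['ee_pos'][:2])@C; print('tool-rel',np.percentile(l,[1,99],axis=0))
e=q-q.mean(0);print(np.linalg.svd(e,full_matrices=False)[2])
path([(.6548,-.2695,.06,-.358,.3),(.6548,-.2695,.0305,-.358,.3,2)],.025)
E
```

```text
76 [ 0.62382095 -0.30421868  0.11069903] [ 0.67643709 -0.22180782  0.11865702] [ 0.65376615 -0.25538466  0.11544906]
tool-rel [[-0.02588199 -0.03866512]
 [ 0.01679236  0.04031284]]
[[-0.36745023 -0.93002629 -0.00560659]
 [ 0.92901478 -0.36675384 -0.04922561]
 [-0.04372487  0.02329657 -0.99877195]]
t 14.7 [ 0.6579 -0.2664  0.1113] cl -0.34 zax [-0.     0.001 -1.   ] j [ 0.46  0.71 -0.25  1.71  0.24  0.76 -0.25] w 0.453 gf 25.0 F [ 1.   0.5 -0.6]
7 {"gripper":[0.3,0.3,0.3,0.3,0.3,0.3,0.3],"slide":[[-0.03,-0.01,0.34],[-0.02,-0.01,0.34],[-0.03,-0.02,0.35],[0.0,0.0,0.29],[0.0,0.0,0.3],[0,0,0],[0,0,0]],"rot":[[0,0,0.01],[0,0,0.0],[0,0,0.01],[0,0,0.0],[0,0,0.0],[0,0,0],[0,0,0]]}
```

drive_tool(gripper=[0.3, 0.3, 0.3, 0.3, 0.3, 0.3, 0.3, 0.55, 0.58, 0.58, 0.58, 0.58, 0.58, 0.58, 0.58], slide=[[-0.03, -0.02, 0.35], [-0.03, -0.02, 0.35], [-0.02, 0, 0.35], [0, 0, 0.3], [0, 0, 0.27], [0, 0, 0], [0, 0, 0], [0, 0, 0], [0, 0, 0], [0, 0, 0], [0, 0, -0.3], [0, 0, -0.5], [0, 0, -0.5], [0, 0, -0.4], [0, 0, 0]], rot=[[0, 0, 0.01], [0, 0, 0.01], [0, 0, 0], [0, 0, 0], [0, 0, 0], [0, 0, 0], [0, 0, 0], [0, 0, 0], [0, 0, 0], [0, 0, 0], [0, 0, 0], [0, 0, 0], [0, 0, 0], [0, 0, 0], [0, 0, 0]])

```text
clock: 16.2
ee_pos: [0.6567, -0.2717, 0.1195]
tcp_rot: [2.582, 1.781, 0.005]
ft_force: [0.3, -0.6, 0.2]
width: 0.582
grasp_force: 0.0
```

```bash
python3 - <<'E'
from h import *
path([(.58,.05,.13,.5,.5),(.4567,.216,.09,1.318,.5,2)],.04)
E
```

```text
t 16.2 [ 0.6567 -0.2717  0.1195] cl -0.363 zax [ 0.005 -0.002 -1.   ] j [ 0.47  0.69 -0.25  1.71  0.23  0.76 -0.26] w 0.582 gf 0.0 F [ 0.3 -0.6  0.2]
20 {"gripper":[0.5,0.5,0.5,0.5,0.5,0.5,0.5,0.5,0.5,0.5,0.5,0.5,0.5,0.5,0.5,0.5,0.5,0.5,0.5,0.5],"slide":[[0.3,-0.21,-0.01],[0.63,-0.38,-0.03],[0.66,-0.32,-0.02],[0.69,-0.26,-0.02],[0.71,-0.19,-0.03],[0.72,-0.12,-0.02],[0.74,-0.05,-0.02],[0.73,0.02,-0.03],[0.73,0.09,-0.02],[0.36,0.08,-0.01],[0.29,-0.04,0.06],[0.59,-0.05,0.11],[0.59,0.02,0.12],[0.59,0.09,0.11],[0.57,0.16,0.11],[0.54,0.22,0.12],[0.52,0.29,0.11],[0.24,0.17,0.06],[0,0,0],[0,0,0]],"rot":[[0,0,-0.05],[0,0,-0.09],[0,0,-0.1],[0,0,-0.1],[0,0,-0.09],[0,0,-0.1],[0,0,-0.09],[0,0,-0.1],[0,0,-0.1],[0,0,-0.04],[0,0,-0.06],[0,0,-0.12],[0,0,-0.11],[0,0,-0.12],[0,0,-0.12],[0,0,-0.12],[0,0,-0.11],[0,0,-0.06],[0,0,0],[0,0,0]]}
```

drive_tool(gripper=[0.5, 0.5, 0.5, 0.5, 0.5, 0.5, 0.5, 0.5, 0.5, 0.5, 0.5, 0.5, 0.5, 0.5, 0.5, 0.5, 0.5, 0.5, 0.5, 0.5], slide=[[0.3, -0.21, 0], [0.63, -0.38, -0.03], [0.66, -0.32, -0.02], [0.69, -0.26, -0.02], [0.71, -0.19, -0.03], [0.72, -0.12, -0.02], [0.74, -0.05, -0.02], [0.73, 0.02, -0.03], [0.73, 0.09, -0.02], [0.36, 0.08, 0], [0.29, -0.04, 0.06], [0.59, -0.05, 0.11], [0.59, 0.02, 0.12], [0.59, 0.09, 0.11], [0.57, 0.16, 0.11], [0.54, 0.22, 0.12], [0.52, 0.29, 0.11], [0.24, 0.17, 0.06], [0, 0, 0], [0, 0, 0]], rot=[[0, 0, -0.05], [0, 0, -0.09], [0, 0, -0.1], [0, 0, -0.1], [0, 0, -0.09], [0, 0, -0.1], [0, 0, -0.09], [0, 0, -0.1], [0, 0, -0.1], [0, 0, -0.04], [0, 0, -0.06], [0, 0, -0.12], [0, 0, -0.11], [0, 0, -0.12], [0, 0, -0.12], [0, 0, -0.12], [0, 0, -0.11], [0, 0, -0.06], [0, 0, 0], [0, 0, 0]])

```text
clock: 18.2
ee_pos: [0.4554, 0.2155, 0.0844]
tcp_rot: [-0.402, -3.116, 0.002]
ft_force: [0.6, -0.6, -0.1]
width: 0.501
grasp_force: 0.0
```

```bash
python3 - <<'E'
from h import *
im,d=snap('top','t2')
cv2.imwrite('pics/t2c.png',cv2.resize(im[100:250,210:490],None,fx=2.8,fy=2.8,interpolation=cv2.INTER_CUBIC)[:,:,::-1])
path([(.4567,.216,.04,1.318,.5),(.4567,.216,.006,1.318,.5,2)],.03)
E
```

```text
t 18.2 [0.4557 0.2152 0.0845] cl 1.313 zax [ 0.    -0.001 -1.   ] j [-0.14  0.61 -0.6   2.19  0.69  0.53  0.05] w 0.497 gf 0.0 F [ 0.7  0.  -0.1]
6 {"gripper":[0.5,0.5,0.5,0.5,0.5,0.5],"slide":[[-0.01,0.01,0.44],[-0.01,0.01,0.45],[0.0,0.0,0.34],[0.0,0.0,0.34],[0,0,0],[0,0,0]],"rot":[[0,0,0.0],[0,0,0.0],[0,0,0.0],[0,0,0.0],[0,0,0],[0,0,0]]}
```

View pics/t2c.png

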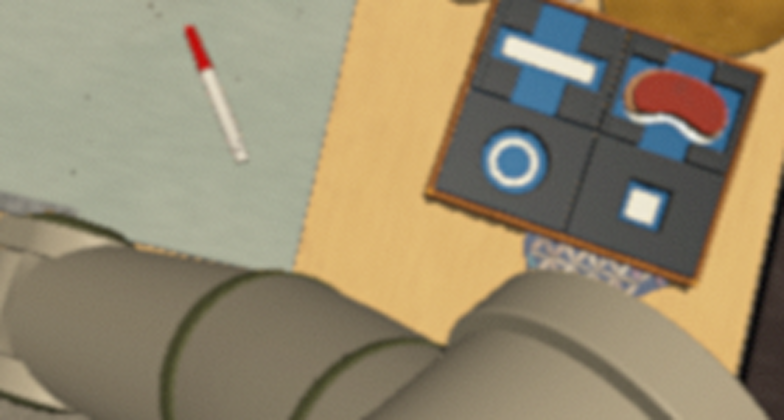

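The red rib lies on the wooden one, centred at about (675,102) in the crop. Next I'll take the stub.

drive_tool(gripper=[0.5, 0.5, 0.5, 0.5, 0.5, 0.5, 0.1, 0.1, 0.1, 0.1, 0.1, 0.1, 0.1, 0.1, 0.1], slide=[[0, 0.02, 0.4], [0, 0, 0.5], [0, 0, 0.4], [0, 0, 0.3], [0, 0, 0], [0, 0, 0], [0, 0, 0], [0, 0, 0], [0, 0, 0], [0, 0, 0], [0, 0, 0], [0, 0, 0], [0, 0, 0], [0, 0, 0], [0, 0, 0]], rot=[[0, 0, 0], [0, 0, 0], [0, 0, 0], [0, 0, 0], [0, 0, 0], [0, 0, 0], [0, 0, 0], [0, 0, 0], [0, 0, 0], [0, 0, 0], [0, 0, 0], [0, 0, 0], [0, 0, 0], [0, 0, 0], [0, 0, 0]])

```text
clock: 19.75
ee_pos: [0.4553, 0.2177, 0.0049]
tcp_rot: [0.397, 3.116, -0.0]
ft_force: [0.8, -1.1, 5.7]
width: 0.197
grasp_force: 24.9
```

```bash
python3 - <<'E'
from h import *
path([(.457,.216,.12,1.318,.1),(.6,.03,.15,.5,.1),(.6962,-.1547,.11,-.358,.1,3)],.04)
E
```

```text
t 19.8 [0.4553 0.2177 0.0049] cl 1.317 zax [ 0.001 -0.    -1.   ] j [-0.28  0.73 -0.41  2.23  0.89  0.35 -0.13] w 0.197 gf 24.9 F [ 0.8 -1.1  5.7]
20 {"gripper":[0.1,0.1,0.1,0.1,0.1,0.1,0.1,0.1,0.1,0.1,0.1,0.1,0.1,0.1,0.1,0.1,0.1,0.1,0.1,0.1],"slide":[[-0.01,-0.01,-0.77],[-0.02,-0.01,-0.76],[-0.01,0.0,-0.77],[-0.26,-0.21,-0.04],[-0.56,-0.38,-0.09],[-0.59,-0.31,-0.08],[-0.63,-0.24,-0.09],[-0.65,-0.17,-0.09],[-0.66,-0.09,-0.08],[-0.67,-0.01,-0.09],[-0.34,0.03,-0.04],[-0.3,-0.01,0.06],[-0.59,0.03,0.11],[-0.59,0.1,0.12],[-0.57,0.17,0.11],[-0.54,0.24,0.11],[-0.51,0.3,0.12],[-0.48,0.36,0.11],[-0.21,0.21,0.06],[0,0,0]],"rot":[[0,0,0.0],[0,0,0.0],[0,0,0.0],[0,0,0.06],[0,0,0.12],[0,0,0.11],[0,0,0.12],[0,0,0.12],[0,0,0.11],[0,0,0.12],[0,0,0.06],[0,0,0.06],[0,0,0.12],[0,0,0.13],[0,0,0.12],[0,0,0.12],[0,0,0.12],[0,0,0.12],[0,0,0.07],[0,0,0]]}
2 {"gripper":[0.1,0.1],"slide":[[0,0,0],[0,0,0]],"rot":[[0,0,0],[0,0,0]]}
```

drive_tool(gripper=[0.1, 0.1, 0.1, 0.1, 0.1, 0.1, 0.1, 0.1, 0.1, 0.1, 0.1, 0.1, 0.1, 0.1, 0.1, 0.1, 0.1, 0.1, 0.1, 0.1], slide=[[0, 0, -0.5], [0, 0, -0.7], [-0.04, -0.02, -0.7], [-0.26, -0.21, -0.4], [-0.56, -0.38, -0.09], [-0.59, -0.31, -0.08], [-0.63, -0.24, -0.09], [-0.65, -0.17, -0.09], [-0.66, -0.09, -0.08], [-0.67, 0, -0.09], [-0.34, 0.03, -0.04], [-0.3, 0, 0.06], [-0.59, 0.03, 0.11], [-0.59, 0.1, 0.12], [-0.57, 0.17, 0.11], [-0.54, 0.24, 0.11], [-0.51, 0.3, 0.12], [-0.48, 0.36, 0.11], [-0.21, 0.21, 0.06], [0, 0, 0]], rot=[[0, 0, 0], [0, 0, 0], [0, 0, 0], [0, 0, 0.06], [0, 0, 0.12], [0, 0, 0.11], [0, 0, 0.12], [0, 0, 0.12], [0, 0, 0.11], [0, 0, 0.12], [0, 0, 0.06], [0, 0, 0.06], [0, 0, 0.12], [0, 0, 0.13], [0, 0, 0.12], [0, 0, 0.12], [0, 0, 0.12], [0, 0, 0.12], [0, 0, 0.07], [0, 0, 0]])

```text
clock: 21.75
ee_pos: [0.6965, -0.1557, 0.1061]
tcp_rot: [-2.588, -1.78, 0.003]
ft_force: [0.3, 0.3, -1.1]
width: 0.194
grasp_force: 24.9
```

drive_tool(gripper=[0.1, 0.1], slide=[[0, 0, 0], [0, 0, 0]], rot=[[0, 0, 0], [0, 0, 0]])

```text
clock: 21.95
ee_pos: [0.6964, -0.1521, 0.1075]
tcp_rot: [-2.581, -1.788, -0.0]
ft_force: [0.3, 0.2, -0.5]
width: 0.198
grasp_force: 24.9
```

```bash
python3 - <<'E'
from h import *
im,d=snap('scene','s4')
cv2.imwrite('pics/s4c.png',cv2.resize(im[60:220,280:460],None,fx=3,fy=3,interpolation=cv2.INTER_CUBIC)[:,:,::-1])
path([(.6962,-.1547,.06,-.358,.1),(.6962,-.1547,.028,-.358,.1,2)],.025)
E
```

```text
t 22.0 [ 0.6965 -0.1523  0.1078] cl -0.36 zax [-0.     0.001 -1.   ] j [ 0.28  0.71 -0.24  1.7   0.23  0.75 -0.43] w 0.195 gf 24.9 F [-0.4  1.3 -0.9]
6 {"gripper":[0.1,0.1,0.1,0.1,0.1,0.1],"slide":[[-0.02,0.01,0.48],[-0.03,0.0,0.48],[0.0,0.0,0.32],[0.0,0.0,0.32],[0,0,0],[0,0,0]],"rot":[[0,0,0.0],[0,0,0.0],[0,0,0.0],[0,0,0.0],[0,0,0],[0,0,0]]}
```

View pics/s4c.png

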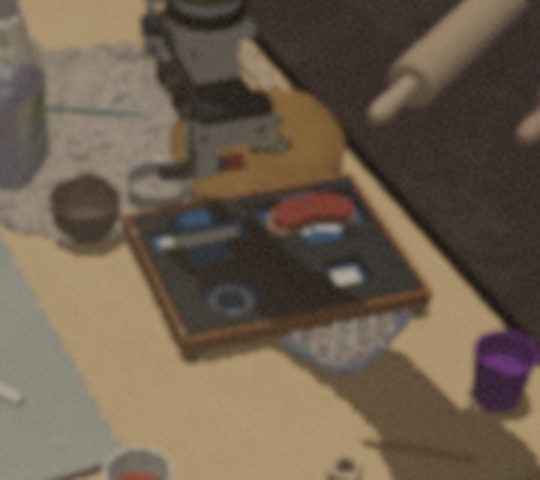

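The stub is held level, with its red cap at crop (235,160). Next I'll lower and release it.

drive_tool(gripper=[0.1, 0.1, 0.1, 0.1, 0.1, 0.1, 0.1, 0.35, 0.45, 0.45, 0.45, 0.45, 0.45, 0.45, 0.45], slide=[[-0.02, 0, 0.35], [-0.02, 0, 0.4], [0, 0, 0.4], [0, 0, 0.3], [0, 0, 0.14], [0, 0, 0], [0, 0, 0], [0, 0, 0], [0, 0, 0], [0, 0, 0], [0, 0, -0.3], [0, 0, -0.5], [0, 0, -0.6], [0, 0, -0.4], [0, 0, 0]], rot=[[0, 0, 0], [0, 0, 0], [0, 0, 0], [0, 0, 0], [0, 0, 0], [0, 0, 0], [0, 0, 0], [0, 0, 0], [0, 0, 0], [0, 0, 0], [0, 0, 0], [0, 0, 0], [0, 0, 0], [0, 0, 0], [0, 0, 0]])

```text
clock: 23.5
ee_pos: [0.6982, -0.1565, 0.1226]
tcp_rot: [2.583, 1.781, 0.007]
ft_force: [0.8, -0.4, 0.2]
width: 0.45
grasp_force: 0.0
```

```bash
python3 - <<'E'
from h import *
path([(.62,.1,.18,.0,.9),(.5126,.4135,.14,.393,.7,2)],.045)
E
```

```text
t 23.5 [ 0.6982 -0.1565  0.1226] cl -0.363 zax [ 0.006 -0.001 -1.   ] j [ 0.29  0.7  -0.24  1.69  0.22  0.77 -0.42] w 0.45 gf 0.0 F [ 0.8 -0.4  0.2]
19 {"gripper":[0.9,0.9,0.9,0.9,0.9,0.9,0.9,0.9,0.7,0.7,0.7,0.7,0.7,0.7,0.7,0.7,0.7,0.7,0.7],"slide":[[0.3,-0.23,-0.08],[0.62,-0.46,-0.17],[0.64,-0.41,-0.16],[0.66,-0.39,-0.16],[0.68,-0.35,-0.17],[0.7,-0.32,-0.16],[0.72,-0.28,-0.17],[0.36,-0.12,-0.08],[0.39,-0.14,0.05],[0.79,-0.25,0.1],[0.8,-0.22,0.1],[0.81,-0.17,0.1],[0.82,-0.14,0.1],[0.82,-0.09,0.1],[0.83,-0.05,0.1],[0.82,-0.01,0.1],[0.42,0.01,0.05],[0,0,0],[0,0,0]],"rot":[[0,0,-0.03],[0,0,-0.05],[0,0,-0.05],[0,0,-0.05],[0,0,-0.05],[0,0,-0.06],[0,0,-0.05],[0,0,-0.02],[0,0,-0.02],[0,0,-0.05],[0,0,-0.05],[0,0,-0.05],[0,0,-0.05],[0,0,-0.05],[0,0,-0.05],[0,0,-0.05],[0,0,-0.03],[0,0,0],[0,0,0]]}
```

drive_tool(gripper=[0.45, 0.7, 0.7, 0.7, 0.7, 0.7, 0.7, 0.7, 0.7, 0.7, 0.7, 0.7, 0.7, 0.7, 0.7, 0.7, 0.7, 0.7, 0.7], slide=[[0.3, -0.23, -0.08], [0.62, -0.46, -0.17], [0.64, -0.41, -0.16], [0.66, -0.39, -0.16], [0.68, -0.35, -0.17], [0.7, -0.32, -0.16], [0.72, -0.28, -0.17], [0.36, -0.12, -0.08], [0.39, -0.14, 0.05], [0.79, -0.25, 0.1], [0.8, -0.22, 0.1], [0.81, -0.17, 0.1], [0.82, -0.14, 0.1], [0.82, -0.09, 0.1], [0.83, -0.05, 0.1], [0.82, 0, 0.1], [0.42, 0, 0.05], [0, 0, 0], [0, 0, 0]], rot=[[0, 0, -0.03], [0, 0, -0.05], [0, 0, -0.05], [0, 0, -0.05], [0, 0, -0.05], [0, 0, -0.06], [0, 0, -0.05], [0, 0, -0.02], [0, 0, -0.02], [0, 0, -0.05], [0, 0, -0.05], [0, 0, -0.05], [0, 0, -0.05], [0, 0, -0.05], [0, 0, -0.05], [0, 0, -0.05], [0, 0, -0.03], [0, 0, 0], [0, 0, 0]])

```text
clock: 25.4
ee_pos: [0.5106, 0.4124, 0.1347]
tcp_rot: [1.741, 2.615, -0.003]
ft_force: [0.4, 0.1, 0.3]
width: 0.7
grasp_force: 0.0
```

```bash
python3 - <<'E'
from h import *
im,d=snap('top','t3')
cv2.imwrite('pics/t3c.png',cv2.resize(im[90:210,355:490],None,fx=4,fy=4,interpolation=cv2.INTER_CUBIC)[:,:,::-1])
path([(.5126,.4135,.07,.393,.7),(.5126,.4135,.018,.393,.7,2)],.03)
E
```

```text
t 25.4 [0.5112 0.4116 0.135 ] cl 0.395 zax [-0.    -0.002 -1.   ] j [-0.49  0.64 -0.42  1.82  0.37  0.76 -0.72] w 0.698 gf 0.0 F [ 1.1 -0.2  0.6]
7 {"gripper":[0.7,0.7,0.7,0.7,0.7,0.7,0.7],"slide":[[0.01,0.01,0.43],[0.01,0.02,0.44],[0.0,0.01,0.43],[0.0,0.0,0.52],[0.0,0.0,0.52],[0,0,0],[0,0,0]],"rot":[[0,0,0.0],[0,0,0.0],[0,0,0.0],[0,0,0.0],[0,0,0.0],[0,0,0],[0,0,0]]}
```

View pics/t3c.png

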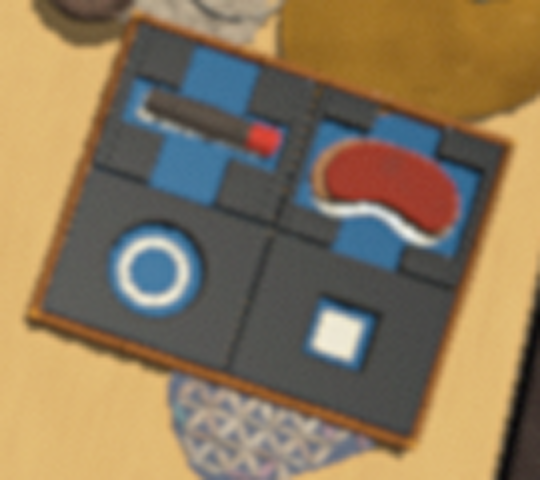

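The stub is in the narrow trough, spanning crop (148,102) to (282,140), slightly towards the cap side. I'll grasp the stamp and measure the stub's offset.

drive_tool(gripper=[0.7, 0.7, 0.7, 0.7, 0.7, 0.7, 0.7, 0.15, 0.15, 0.15, 0.15, 0.15, 0.15, 0.15, 0.15], slide=[[0, 0, 0.4], [0, 0.02, 0.45], [0, 0.02, 0.45], [0, 0, 0.5], [0, 0, 0.5], [0, 0, 0], [0, 0, 0], [0, 0, 0], [0, 0, 0], [0, 0, 0], [0, 0, 0], [0, 0, 0], [0, 0, 0], [0, 0, 0], [0, 0, 0]], rot=[[0, 0, 0], [0, 0, 0], [0, 0, 0], [0, 0, 0], [0, 0, 0], [0, 0, 0], [0, 0, 0], [0, 0, 0], [0, 0, 0], [0, 0, 0], [0, 0, 0], [0, 0, 0], [0, 0, 0], [0, 0, 0], [0, 0, 0]])

```text
clock: 26.95
ee_pos: [0.5123, 0.4147, 0.0208]
tcp_rot: [1.74, 2.616, 0.0]
ft_force: [-0.3, 0.4, 3.9]
width: 0.275
grasp_force: 25.0
```

```bash
python3 - <<'E'
from h import *
a=-.3577
C=np.array([[np.cos(a),-np.sin(a)],[np.sin(a),np.cos(a)]])
for u,v in((148,102),(282,140)): print((ray('top',355+u/4-.4,90+v/4-.4,.034)[:2]-[.6962,-.1547])@C)
path([(.5126,.4135,.12,.393,.15),(.6,.1,.16,.05,.15),(.5604,-.2353,.12,-.358,.15,3)],.04)
E
```

```text
[-0.00076297  0.03916973]
[ 0.00447111 -0.0484407 ]
t 26.9 [0.5123 0.4147 0.0208] cl 0.397 zax [ 0.  0. -1.] j [-0.55  0.79 -0.34  1.87  0.46  0.56 -0.8 ] w 0.275 gf 25.0 F [-0.3  0.4  3.9]
20 {"gripper":[0.15,0.15,0.15,0.15,0.15,0.15,0.15,0.15,0.15,0.15,0.15,0.15,0.15,0.15,0.15,0.15,0.15,0.15,0.15,0.15],"slide":[[-0.01,0.0,-0.66],[-0.01,0.0,-0.66],[0.0,0.0,-0.66],[-0.36,-0.05,-0.04],[-0.72,-0.07,-0.09],[-0.72,-0.05,-0.09],[-0.72,-0.02,-0.09],[-0.73,0.01,-0.09],[-0.72,0.03,-0.09],[-0.72,0.06,-0.09],[-0.72,0.09,-0.09],[-0.71,0.12,-0.09],[-0.36,0.07,-0.04],[-0.37,-0.06,0.04],[-0.74,-0.11,0.09],[-0.75,-0.07,0.09],[-0.75,-0.04,0.09],[-0.75,0.0,0.09],[-0.75,0.02,0.09],[-0.75,0.07,0.09]],"rot":[[0,0,0.0],[0,0,0.0],[0,0,0.0],[0,0,0.02],[0,0,0.04],[0,0,0.04],[0,0,0.03],[0,0,0.04],[0,0,0.04],[0,0,0.04],[0,0,0.04],[0,0,0.04],[0,0,0.02],[0,0,0.02],[0,0,0.05],[0,0,0.04],[0,0,0.05],[0,0,0.04],[0,0,0.05],[0,0,0.04]]}
6 {"gripper":[0.15,0.15,0.15,0.15,0.15,0.15],"slide":[[-0.74,0.09,0.08],[-0.74,0.13,0.09],[-0.37,0.08,0.05],[0,0,0],[0,0,0],[0,0,0]],"rot":[[0,0,0.05],[0,0,0.04],[0,0,0.03],[0,0,0],[0,0,0],[0,0,0]]}
```

drive_tool(gripper=[0.15, 0.15, 0.15, 0.15, 0.15, 0.15, 0.15, 0.15, 0.15, 0.15, 0.15, 0.15, 0.15, 0.15, 0.15, 0.15, 0.15, 0.15, 0.15, 0.15], slide=[[0, 0, -0.5], [0, 0, -0.75], [-0.02, 0, -0.73], [-0.36, -0.05, -0.04], [-0.72, -0.07, -0.09], [-0.72, -0.05, -0.09], [-0.72, -0.02, -0.09], [-0.73, 0, -0.09], [-0.72, 0.03, -0.09], [-0.72, 0.06, -0.09], [-0.72, 0.09, -0.09], [-0.71, 0.12, -0.09], [-0.36, 0.07, -0.04], [-0.37, -0.06, 0.04], [-0.74, -0.11, 0.09], [-0.75, -0.07, 0.09], [-0.75, -0.03, 0.09], [-0.75, 0, 0.09], [-0.75, 0.02, 0.09], [-0.75, 0.07, 0.09]], rot=[[0, 0, 0], [0, 0, 0], [0, 0, 0], [0, 0, 0.02], [0, 0, 0.04], [0, 0, 0.04], [0, 0, 0.03], [0, 0, 0.04], [0, 0, 0.04], [0, 0, 0.04], [0, 0, 0.04], [0, 0, 0.04], [0, 0, 0.02], [0, 0, 0.02], [0, 0, 0.05], [0, 0, 0.04], [0, 0, 0.05], [0, 0, 0.04], [0, 0, 0.05], [0, 0, 0.04]])

```text
clock: 28.95
ee_pos: [0.5705, -0.1428, 0.1299]
tcp_rot: [-2.474, -1.935, 0.0]
ft_force: [0.2, -0.4, -0.8]
width: 0.278
grasp_force: 25.0
```

drive_tool(gripper=[0.15, 0.15, 0.15, 0.15, 0.15, 0.15], slide=[[-0.74, 0.09, 0.09], [-0.74, 0.13, 0.09], [-0.37, 0.08, 0.05], [0, 0, 0], [0, 0, 0], [0, 0, 0]], rot=[[0, 0, 0.05], [0, 0, 0.04], [0, 0, 0.03], [0, 0, 0], [0, 0, 0], [0, 0, 0]])

```text
clock: 29.55
ee_pos: [0.5608, -0.2332, 0.1192]
tcp_rot: [-2.582, -1.788, -0.002]
ft_force: [-0.1, 0.8, 0.2]
width: 0.278
grasp_force: 25.0
```

```bash
python3 - <<'E'
from h import *
path([(.5604,-.2353,.08,-.358,.15),(.5604,-.2353,.042,-.358,.15,2)],.02)
E
```

```text
t 29.6 [ 0.5608 -0.2332  0.1192] cl -0.36 zax [ 0.     0.001 -1.   ] j [ 0.48  0.59 -0.26  1.95  0.25  0.63 -0.3 ] w 0.278 gf 25.0 F [-0.1  0.8  0.2]
6 {"gripper":[0.15,0.15,0.15,0.15,0.15,0.15],"slide":[[-0.02,0.0,0.39],[-0.02,0.01,0.39],[0.0,0.0,0.38],[0.0,0.0,0.38],[0,0,0],[0,0,0]],"rot":[[0,0,0.0],[0,0,0.0],[0,0,0.0],[0,0,0.0],[0,0,0],[0,0,0]]}
```

drive_tool(gripper=[0.15, 0.15, 0.15, 0.15, 0.15, 0.15, 0.15, 0.15], slide=[[-0.02, 0, 0.3], [-0.01, 0, 0.35], [0, 0, 0.35], [0, 0, 0.3], [0, 0, 0.2], [0, 0, 0.04], [0, 0, 0], [0, 0, 0]], rot=[[0, 0, 0], [0, 0, 0], [0, 0, 0], [0, 0, 0], [0, 0, 0], [0, 0, 0], [0, 0, 0], [0, 0, 0]])

```text
clock: 30.35
ee_pos: [0.56, -0.2372, 0.0426]
tcp_rot: [2.585, 1.784, 0.001]
ft_force: [0.3, -0.2, 0.4]
width: 0.279
grasp_force: 25.0
```

drive_tool(gripper=[0.4, 0.5, 0.5, 0.5, 0.5, 0.5, 0.5, 0.5], slide=[[0, 0, 0], [0, 0, 0], [0, 0, 0], [0, 0, -0.3], [0, 0, -0.6], [0, 0, -0.6], [0, 0, -0.6], [0, 0, -0.3]], rot=[[0, 0, 0], [0, 0, 0], [0, 0, 0], [0, 0, 0], [0, 0, 0], [0, 0, 0], [0, 0, 0], [0, 0, 0]])

```text
clock: 31.15
ee_pos: [0.5605, -0.2375, 0.1659]
tcp_rot: [2.584, 1.782, 0.003]
ft_force: [0.3, 0.1, 0.0]
width: 0.501
grasp_force: 0.0
```

```bash
python3 - <<'E'
from h import *
path([(.447,.111,.14,.1,.95,2)],.04)
E
```

```text
t 31.1 [ 0.5605 -0.2375  0.1659] cl -0.363 zax [ 0.003 -0.001 -1.   ] j [ 0.5   0.53 -0.29  1.91  0.22  0.72 -0.28] w 0.501 gf 0.0 F [0.3 0.1 0. ]
13 {"gripper":[0.95,0.95,0.95,0.95,0.95,0.95,0.95,0.95,0.95,0.95,0.95,0.95,0.95],"slide":[[0.29,-0.23,0.03],[0.58,-0.45,0.05],[0.6,-0.42,0.05],[0.62,-0.39,0.05],[0.64,-0.36,0.05],[0.65,-0.33,0.06],[0.67,-0.3,0.05],[0.68,-0.27,0.05],[0.69,-0.24,0.05],[0.7,-0.21,0.05],[0.36,-0.09,0.03],[0,0,0],[0,0,0]],"rot":[[0,0,-0.02],[0,0,-0.05],[0,0,-0.05],[0,0,-0.04],[0,0,-0.05],[0,0,-0.04],[0,0,-0.05],[0,0,-0.05],[0,0,-0.04],[0,0,-0.05],[0,0,-0.02],[0,0,0],[0,0,0]]}
```

drive_tool(gripper=[0.7, 0.95, 0.95, 0.95, 0.95, 0.95, 0.95, 0.95, 0.95, 0.95, 0.95, 0.95, 0.95], slide=[[0.29, -0.23, 0.03], [0.58, -0.45, 0.05], [0.6, -0.42, 0.05], [0.62, -0.39, 0.05], [0.64, -0.36, 0.05], [0.65, -0.33, 0.05], [0.67, -0.3, 0.05], [0.68, -0.27, 0.05], [0.69, -0.24, 0.05], [0.7, -0.21, 0.05], [0.36, -0.09, 0.03], [0, 0, 0], [0, 0, 0]], rot=[[0, 0, -0.02], [0, 0, -0.05], [0, 0, -0.05], [0, 0, -0.04], [0, 0, -0.05], [0, 0, -0.04], [0, 0, -0.05], [0, 0, -0.05], [0, 0, -0.04], [0, 0, -0.05], [0, 0, -0.02], [0, 0, 0], [0, 0, 0]])

```text
clock: 32.45
ee_pos: [0.4449, 0.1113, 0.1364]
tcp_rot: [-2.109, -2.328, 0.002]
ft_force: [-0.6, -0.4, 0.3]
width: 0.95
grasp_force: 0.0
```

```bash
python3 - <<'E'
from h import *
im,d=snap('scene','s5'); P=cloud('scene',d)
cv2.imwrite('pics/s5c.png',cv2.resize(im[100:260,270:470],None,fx=3.5,fy=3.5,interpolation=cv2.INTER_CUBIC)[:,:,::-1])
hsv=cv2.cvtColor(im,cv2.COLOR_RGB2HSV)
m=(P[...,2]>.01)&(P[...,2]<.065)&(np.hypot(P[...,0]-.447,P[...,1]-.111)<.045); q=P[m]; print(len(q),q.min(0),q.max(0))
path([(.447,.111,.07,.1,.95),(.447,.111,.014,.1,.95,2)],.025)
E
```

```text
511 [0.41523859 0.08541807 0.01004924] [0.47384445 0.1451176  0.06071908]
t 32.5 [0.4453 0.1106 0.1364] cl 0.097 zax [-0.001 -0.001 -1.   ] j [-0.08  0.44 -0.38  2.26  0.34  0.5  -0.64] w 0.954 gf 0.0 F [ 0.9 -0.8 -0.3]
8 {"gripper":[0.95,0.95,0.95,0.95,0.95,0.95,0.95,0.95],"slide":[[0.0,0.01,0.44],[0.0,0.01,0.45],[0.01,0.01,0.44],[0.0,0.0,0.37],[0.0,0.0,0.38],[0.0,0.0,0.37],[0,0,0],[0,0,0]],"rot":[[0,0,0.0],[0,0,0.0],[0,0,0.0],[0,0,0.0],[0,0,0.0],[0,0,0.0],[0,0,0],[0,0,0]]}
```

View pics/s5c.png

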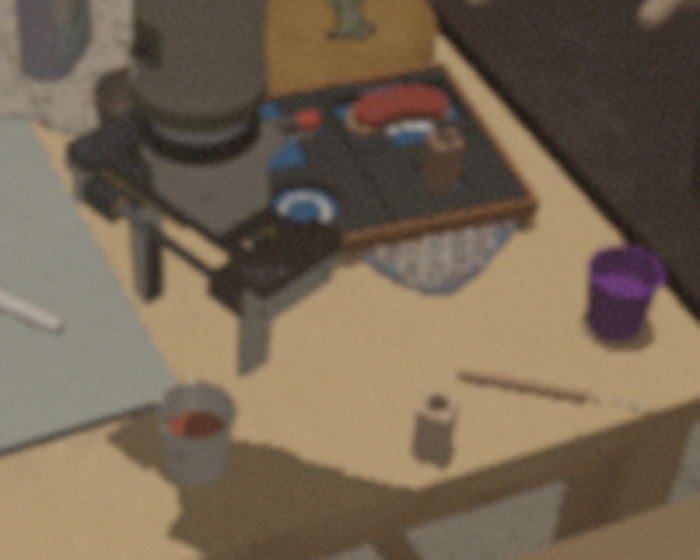

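The stamp stands in its socket at crop (443,160), and the cup is directly below the gripper. I'll use a light grip.

drive_tool(gripper=[0.95, 0.95, 0.95, 0.95, 0.95, 0.95, 0.95, 0.95], slide=[[-0.01, 0.01, 0.4], [-0.01, 0.01, 0.45], [0, 0, 0.45], [0, 0, 0.45], [0, 0, 0.4], [0, 0, 0.3], [0, 0, 0], [0, 0, 0]], rot=[[0, 0, 0], [0, 0, 0], [0, 0, 0], [0, 0, 0], [0, 0, 0], [0, 0, 0], [0, 0, 0], [0, 0, 0]])

```text
clock: 33.3
ee_pos: [0.4468, 0.1094, 0.0142]
tcp_rot: [-2.113, -2.325, 0.002]
ft_force: [0.2, 0.8, -0.1]
width: 0.951
grasp_force: 0.0
```

drive_tool(gripper=[0.75, 0.65, 0.55, 0.45, 0.45, 0.45, 0.45, 0.45], slide=[[0, 0, 0], [0, 0, 0], [0, 0, 0], [0, 0, 0], [0, 0, 0], [0, 0, 0], [0, 0, 0], [0, 0, 0]], rot=[[0, 0, 0], [0, 0, 0], [0, 0, 0], [0, 0, 0], [0, 0, 0], [0, 0, 0], [0, 0, 0], [0, 0, 0]], newtons=10)

```text
clock: 34.1
ee_pos: [0.4471, 0.1103, 0.0143]
tcp_rot: [2.111, 2.326, 0.0]
ft_force: [-0.7, 0.4, 6.2]
width: 0.62
grasp_force: 10.0
```

drive_tool(gripper=[0.45, 0.45, 0.45, 0.45, 0.45], slide=[[0, 0, -0.1], [0, 0, -0.2], [0, 0, -0.2], [0, 0, -0.1], [0, 0, 0]], rot=[[0, 0, 0], [0, 0, 0], [0, 0, 0], [0, 0, 0], [0, 0, 0]])

```text
clock: 34.6
ee_pos: [0.4474, 0.1103, 0.0452]
tcp_rot: [2.111, 2.325, 0.003]
ft_force: [-0.1, 0.4, -1.1]
width: 0.618
grasp_force: 10.0
```

```bash
python3 - <<'E'
from h import *
im,d=snap('scene','s6'); P=cloud('scene',d)
cv2.imwrite('pics/s6c.png',cv2.resize(im[180:260,280:380],None,fx=5,fy=5,interpolation=cv2.INTER_CUBIC)[:,:,::-1])
path([(.446,.112,.12,.1,.45),(.6035,-.12,.12,-.3,.45,4)],.025)
E
```

```text
t 34.6 [0.4473 0.1103 0.0447] cl 0.096 zax [ 0.001  0.001 -1.   ] j [-0.22  0.61 -0.21  2.32  0.5   0.25 -0.78] w 0.621 gf 10.0 F [ 0.5 -0.1 -0.5]
20 {"gripper":[0.45,0.45,0.45,0.45,0.45,0.45,0.45,0.45,0.45,0.45,0.45,0.45,0.45,0.45,0.45,0.45,0.45,0.45,0.45,0.45],"slide":[[0.0,0.0,-0.19],[0.01,-0.01,-0.37],[0.01,0.0,-0.38],[0.01,-0.01,-0.38],[0.01,0.0,-0.19],[-0.21,0.11,0.0],[-0.4,0.23,0.0],[-0.4,0.25,0.0],[-0.39,0.25,0.0],[-0.38,0.27,0.0],[-0.37,0.29,0.0],[-0.37,0.29,0.0],[-0.35,0.31,0.0],[-0.34,0.31,0.0],[-0.34,0.33,0.0],[-0.32,0.34,0.0],[-0.31,0.35,0.0],[-0.15,0.18,0.0],[0,0,0],[0,0,0]],"rot":[[0,0,0.0],[0,0,0.0],[0,0,0.0],[0,0,0.0],[0,0,0.0],[0,0,0.02],[0,0,0.03],[0,0,0.03],[0,0,0.04],[0,0,0.03],[0,0,0.03],[0,0,0.03],[0,0,0.04],[0,0,0.03],[0,0,0.03],[0,0,0.04],[0,0,0.03],[0,0,0.02],[0,0,0],[0,0,0]]}
2 {"gripper":[0.45,0.45],"slide":[[0,0,0],[0,0,0]],"rot":[[0,0,0],[0,0,0]]}
```

View pics/s6c.png

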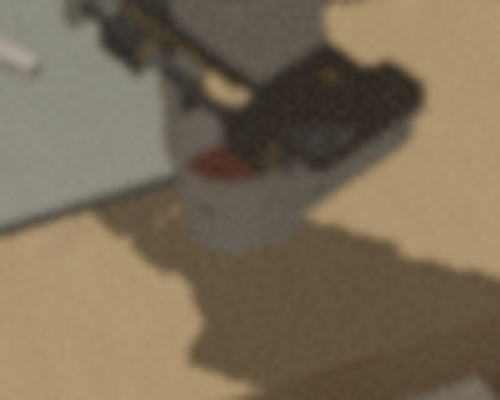

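The cup is lifted and upright: its foot rose from image row 239 to 230.

drive_tool(gripper=[0.45, 0.45, 0.45, 0.45, 0.45, 0.45, 0.45, 0.45, 0.45, 0.45, 0.45, 0.45, 0.45, 0.45, 0.45, 0.45, 0.45, 0.45, 0.45, 0.45], slide=[[0, 0, -0.2], [0.01, 0, -0.37], [0.01, 0, -0.38], [0.01, 0, -0.38], [0.01, 0, -0.2], [-0.21, 0.11, 0], [-0.4, 0.23, 0], [-0.4, 0.25, 0], [-0.39, 0.25, 0], [-0.38, 0.27, 0], [-0.37, 0.29, 0], [-0.37, 0.29, 0], [-0.35, 0.31, 0], [-0.34, 0.31, 0], [-0.34, 0.33, 0], [-0.32, 0.34, 0], [-0.31, 0.35, 0], [-0.15, 0.18, 0], [0, 0, 0], [0, 0, 0]], rot=[[0, 0, 0], [0, 0, 0], [0, 0, 0], [0, 0, 0], [0, 0, 0], [0, 0, 0.02], [0, 0, 0.03], [0, 0, 0.03], [0, 0, 0.04], [0, 0, 0.03], [0, 0, 0.03], [0, 0, 0.03], [0, 0, 0.04], [0, 0, 0.03], [0, 0, 0.03], [0, 0, 0.04], [0, 0, 0.03], [0, 0, 0.02], [0, 0, 0], [0, 0, 0]])

```text
clock: 36.65
ee_pos: [0.6033, -0.1193, 0.1199]
tcp_rot: [-2.53, -1.861, 0.001]
ft_force: [0.3, -0.6, -0.7]
width: 0.618
grasp_force: 10.0
```

drive_tool(gripper=[0.45, 0.45], slide=[[0, 0, 0], [0, 0, 0]], rot=[[0, 0, 0], [0, 0, 0]])

```text
clock: 36.85
ee_pos: [0.6037, -0.1188, 0.1206]
tcp_rot: [-2.529, -1.863, 0.0]
ft_force: [-0.7, 0.5, -1.1]
width: 0.624
grasp_force: 10.0
```

```bash
python3 - <<'E'
from h import *
im,d=snap('scene','s7'); P=cloud('scene',d); o=r.get_obs()
hsv=cv2.cvtColor(im,cv2.COLOR_RGB2HSV); e=o['ee_pos']
m=(P[...,2]>e[2]-.02)&(P[...,2]<e[2]+.02)&(np.hypot(P[...,0]-e[0],P[...,1]-e[1])<.045)
q=P[m]-e; print('cup rel tcp lowest',np.percentile(q,1,axis=0),np.percentile(q,99,axis=0))
path([(.6035,-.12,.07,-.3,.45),(.6035,-.12,.036,-.3,.45,2)],.02)
E
```

```text
cup rel tcp lowest [-0.0430042  -0.0114877  -0.01571044] [0.02295658 0.03192835 0.01976854]
t 36.9 [ 0.6038 -0.1189  0.1207] cl -0.301 zax [-0.  0. -1.] j [ 0.31  0.6  -0.3   1.93  0.28  0.65 -0.47] w 0.621 gf 10.0 F [ 0.4  0.2 -0. ]
7 {"gripper":[0.45,0.45,0.45,0.45,0.45,0.45,0.45],"slide":[[-0.01,0.0,0.34],[0.0,0.0,0.34],[-0.01,0.0,0.33],[0.0,0.0,0.34],[0.0,0.0,0.34],[0,0,0],[0,0,0]],"rot":[[0,0,0.0],[0,0,0.0],[0,0,0.0],[0,0,0.0],[0,0,0.0],[0,0,0],[0,0,0]]}
```

drive_tool(gripper=[0.45, 0.45, 0.45, 0.45, 0.45, 0.45, 0.45, 0.45, 0.45], slide=[[-0.01, 0, 0.25], [0, 0, 0.35], [-0.01, 0, 0.35], [0, 0, 0.3], [0, 0, 0.25], [0, 0, 0.15], [0, 0, 0.06], [0, 0, 0], [0, 0, 0]], rot=[[0, 0, 0], [0, 0, 0], [0, 0, 0], [0, 0, 0], [0, 0, 0], [0, 0, 0], [0, 0, 0], [0, 0, 0], [0, 0, 0]])

```text
clock: 37.8
ee_pos: [0.6041, -0.1209, 0.0355]
tcp_rot: [2.531, 1.86, 0.001]
ft_force: [0.3, 0.2, -1.0]
width: 0.625
grasp_force: 10.0
```

```bash
python3 - <<'E'
from h import *
path([(.6035,-.12,.0345,-.3,.45)])
E
```

```text
t 37.8 [ 0.6041 -0.1209  0.0355] cl -0.303 zax [ 0.001 -0.    -1.   ] j [ 0.26  0.72 -0.24  1.97  0.34  0.49 -0.53] w 0.625 gf 10.0 F [ 0.3  0.2 -1. ]
1 {"gripper":[0.45],"slide":[[0.01,-0.02,0.02]],"rot":[[0,0,0.0]]}
```

drive_tool(gripper=[0.45, 0.45, 0.66, 0.72, 0.78, 0.82, 0.82, 0.82, 0.82, 0.82, 0.82, 0.82, 0.82, 0.82, 0.82], slide=[[0, 0, 0.03], [0, 0, 0], [0, 0, 0], [0, 0, 0], [0, 0, 0], [0, 0, 0], [0, 0, 0], [0, 0, -0.2], [0, 0, -0.4], [0, 0, -0.6], [0, 0, -0.6], [0, 0, -0.6], [0, 0, -0.6], [0, 0, -0.3], [0, 0, 0]], rot=[[0, 0, 0], [0, 0, 0], [0, 0, 0], [0, 0, 0], [0, 0, 0], [0, 0, 0], [0, 0, 0], [0, 0, 0], [0, 0, 0], [0, 0, 0], [0, 0, 0], [0, 0, 0], [0, 0, 0], [0, 0, 0], [0, 0, 0]])

```text
clock: 39.3
ee_pos: [0.605, -0.121, 0.2017]
tcp_rot: [2.529, 1.858, 0.005]
ft_force: [0.1, -0.7, 0.1]
width: 0.825
grasp_force: 0.0
```

```bash
python3 - <<'E'
from h import *
path([(.48,.12,.2,0,.82,2)],.04)
E
```

```text
t 39.3 [ 0.605  -0.121   0.2017] cl -0.303 zax [ 0.005 -0.001 -1.   ] j [ 0.34  0.51 -0.35  1.86  0.23  0.81 -0.43] w 0.825 gf 0.0 F [ 0.1 -0.7  0.1]
10 {"gripper":[0.82,0.82,0.82,0.82,0.82,0.82,0.82,0.82,0.82,0.82],"slide":[[0.28,-0.27,0.0],[0.56,-0.54,0.01],[0.58,-0.51,0.0],[0.61,-0.48,0.01],[0.62,-0.46,0.0],[0.65,-0.43,0.01],[0.66,-0.4,0.0],[0.34,-0.19,0.0],[0,0,0],[0,0,0]],"rot":[[0,0,-0.02],[0,0,-0.04],[0,0,-0.05],[0,0,-0.04],[0,0,-0.04],[0,0,-0.05],[0,0,-0.04],[0,0,-0.02],[0,0,0],[0,0,0]]}
```

drive_tool(gripper=[0.82, 0.82, 0.82, 0.82, 0.82, 0.82, 0.82, 0.82, 0.82, 0.82], slide=[[0.3, -0.3, 0], [0.55, -0.55, 0], [0.6, -0.5, 0], [0.6, -0.5, 0], [0.6, -0.45, 0], [0.65, -0.45, 0], [0.65, -0.4, 0], [0.35, -0.2, 0], [0, 0, 0], [0, 0, 0]], rot=[[0, 0, -0.02], [0, 0, -0.04], [0, 0, -0.05], [0, 0, -0.04], [0, 0, -0.04], [0, 0, -0.05], [0, 0, -0.04], [0, 0, -0.02], [0, 0, 0], [0, 0, 0]])

```text
clock: 40.3
ee_pos: [0.4747, 0.1208, 0.198]
tcp_rot: [-2.223, -2.219, 0.002]
ft_force: [-0.7, -0.7, -0.1]
width: 0.82
grasp_force: 0.0
```

```bash
python3 - <<'E'
from h import *
im,d=snap('top','t9'); P=cloud('top',d)
im2,_=snap('scene','s9')
A=cv2.resize(im[90:210,355:490],None,fx=3,fy=3,interpolation=cv2.INTER_CUBIC); B=cv2.resize(im2[100:190,310:430],None,fx=3,fy=3,interpolation=cv2.INTER_CUBIC)
c=np.zeros((360,780,3),np.uint8); c[:360,:405]=A; c[:270,410:770]=B; cv2.imwrite('pics/fin.png',c[:,:,::-1])
for n,x,y,rad,z0 in(('cup',.6035,-.12,.05,.065),('stamp',.5604,-.2353,.04,.062)):
    m=(P[...,2]>z0)&(np.hypot(P[...,0]-x,P[...,1]-y)<rad); q=P[m]; v,u=np.nonzero(m); w=toW('top',np.c_[u,v],.077 if n=='cup' else .071)
    print(n,len(q),((w.min(0)+w.max(0))/2-[x,y]).round(4),cv2.minEnclosingCircle((w*1000).astype(np.float32)),q[:,2].min().round(4),q[:,2].max().round(4),np.median(q[:,2]).round(4))
E
```

```text
cup 128 [0.0003 0.0005] ((604.507080078125, -119.7117691040039), 29.477724075317383) 0.065 0.0811 0.0755
stamp 121 [-0.0003  0.001 ] ((560.4307861328125, -233.69195556640625), 16.77447509765625) 0.0621 0.0742 0.069
```

View pics/fin.png

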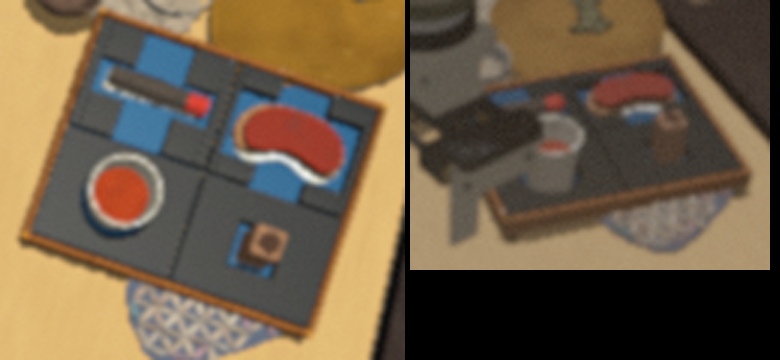

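The final picture shows all five items seated. The cup and stamp are upright and within about 1 mm of centre, the ribs are stacked flat, and the stub is in its trough. Handing in.

```bash
python3 -c "
from h import *
print(r.finish_job())"
```

```text
the job is handed in; nothing more can be done
None
```

The kit is packed and handed in at about 40 s of the 128 s limit: the last camera check showed all five items seated in their pockets with the cup upright, though handing in returned no verdict.

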